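# Light the hall shelf and put the parcels away in the tilt-out bin

## Robot

A 6-joint arm with a two-finger parallel gripper is mounted at the origin on the work surface. World frame = base frame: x ahead of the robot, y to its left, z up, the work surface at z = 0. Lengths are in m, angles in rad, forces in N, time in s.
With the tool pointing down it reaches from about 0.25 to 0.775 m from the base axis. Payload 8.9 kg.
Tool frame: the origin (TCP) lies between the finger pads; the fingertips stand 25 mm ahead of it and the grasp point (between the pads) lies 6 mm ahead of it; z points along the fingers, y is the line along which they close (so a half turn about z gives the same grasp; the last joint's range is limited). The gripper opens to 85 mm and grips with 20 to 120 N. Pads are 22 mm wide; open, the fingers measure 114 mm over their backs; the gripper's body (76 mm by 85 mm) begins 54 mm behind the grasp point. The pads swing forward as they close: fully open they stand 13 mm farther back than shut.
Start: joints at [-1.244, 0.291, -0.153, 1.127, 0, 1.431], TCP at [0.236, -0.469, 0.256] pointing down, gripper open.
Joint ranges: [-2.52, 2.52], [-0.91, 1.74], [-1.3, 1.37], [-1.96, 2.02], [-1.52, 1.47], [-3.14, 3.14]. Speed limits (rad/s): [2.22, 2.22, 2.79, 3.14, 3.14, 3.14].

## Interface

Orientations are given as a unit quaternion [w, x, y, z].
In Python, from bench import arm, viewer gives the robot as it stands.
- The arm moves only by the tool arm_command, never from a script. Its argument "increments" is a list of rows, each a list of 2 entries, a list of its own where there are three numbers: the shift along the tool's x, y, z in units of 100 mm (1.0 is 100 mm), then the turn, a rotation vector about the tool's x, y, z in units of 360 degrees (1.0 is 360 degrees). In form: [[[x, y, z], [ax, ay, az]], ...]. A call has exactly 10 rows; each row is the pose to reach, as a shift and turn from the pose commanded when the call began, along the tool's axes at that moment, turning the shorter way round; what a row does not reach only later rows make up. A row lasts 1/12 s, in which the tool goes at most 41.7 mm and 7.16 degrees, less where a joint would pass 70% of its speed; a pose out of reach is approached as far as the arm can. A call with a number of a shift or a turn outside -1 to 1 is refused whole. A call with a gripper value outside its range is refused whole. "jaw" is the gripper's target within -1 to 1 (fully open at 1, half-way at 0, shut at -1), set as the call begins (left out, the last holds). The fingers move at their own pace and stop on an object; "grip_force" is the grip in N (left out, the last holds). Time passes only in rows, so rows that repeat a pose let the fingers close, or fill a call up. It gives the time, the measured TCP pose, the force, the opening and the grip force at its end, in the units of the state.
- arm.read_state(): the state, without advancing time (a new reading comes with each control period).
- viewer.read_camera(name): name is "side" or "top" or "wrist"; returns a dict with "img" (400x640x3 uint8, blue, green, red), "vertical_fov" (degrees; the focal length in pixels is half the picture's height over the tangent of half this angle, whatever the lens; pixels are square), "cx", "cy" (the principal point, pixels), "extrinsics" (4x4, takes a point from world to camera coordinates); the wrist camera has in their place "tool_from_camera" (4x4, takes a point from camera to tool coordinates, whose origin is the TCP and whose axes are the flange's). Camera axes: x right, y down, z forward; pixel columns grow to the right and rows downward; lengths in m; the calibration is good to about 2 mm. The wrist camera is an equidistant fisheye: a pixel r from the principal point sees the ray r / f radians off the axis. A picture is of the moment at which its call begins: read the wrist's pose just before it. There is no depth.
- arm.job_done(): hands the job in; it is judged then, once.
The state is a dict: "time_s": time; "joints": joint angles; "dq": joint speeds; "joint_efforts": joint torques, N m; "position": TCP position; "tool_rot": TCP orientation; "wrist_force": force on the tool from outside, world axes, zero at the start; "moment": the same for the moment, N m; "opening": finger opening in m; "gripper_force": force on a finger pad.
Only numpy, scipy, OpenCV 4.12 (cv2) and the standard library are available. Lean on these libraries where they do the work, as an engineer would, in place of code of your own. Each camera call takes 0.05 s, during which the arm holds its last target. There are 200 camera calls.

## Task

Clear the bottle standing in front of the hidden switch that belongs to the shelf-light end nearest the mail organiser: stand that bottle upright in the middle of the coaster, then push that switch fully home from below the lip, leaving the other switch and the other bottle as they are. By that light, tilt the organiser's bin right out, put every small parcel on the shelf into it, and then push the bin fully shut. Leave the paperweight and the two keys where they are.

Things in the scene. Friction and masses are not known exactly. Their poses are not given: they have to be found in the camera images.
- light: Twin shelf light, fixed: walnut ledge, 320 mm wide (y), 170 mm deep (x). Origin on the table below the middle of the lip's front edge; x runs from the edge inward, away from the robot. Board underside 200 mm, top 218 mm high; the front 80 mm is a free overhanging lip (panels behind it). Two white lamp shades on top, 130 mm behind the edge, up to 310 mm high. It may stand left or right.
- switch_left_face (a point): Middle of the underside of the yellow left (light's +y) switch cap, 28 mm behind the lip's edge, 75 mm from its middle, 166 mm high when off. Cap 36 (x) by 50 (y) mm, hanging 34 mm below the lip; its front is 10 mm behind the edge. A yellow dot on the board's top marks the spot. Shut fingers tilted 45 degrees, pointing forward and down, can reach under and push its lower front edge up.
- switch_right_face (a point): The same for the right (light's -y) switch cap.
- switch_left (a joint): Left switch: 0 off (down), 0.010 m fully pressed up; on above 0.007. Moves straight up against about 2.5 N and stays where it is pushed. The left switch is the one nearest the organiser if the organiser stands left (world y > 0), else the right one is.
- switch_right (a joint): Right switch, the same.
- organiser: White plastic mail organiser, fixed, on the light's other side: 290 mm wide (y), 135 mm deep (x), cover 172 mm high, back 230 mm, letters up to 262 mm. Origin on the table under the middle of its front face; x points into it, away from the robot. The cover begins 65 mm behind the front face, leaving a gap 57 mm deep behind the bin's tab.
- bin_hinge (a point): Middle of the bin's pivot line, along the organiser's y, 12 mm above the table at the front face.
- bin (a joint): Tilt-out bin: 0 shut (upright), 0.8 rad fully out (end stop), the top swinging towards the robot; stiff pivots (about 0.2 N m), so it stays where it is left.
- bin_tab (a point): Middle of the top edge of the bin's grey pull tab: 80 mm wide, 8 mm thick, 185 mm from the pivot; the raised middle of the front wall (elsewhere 150 mm high). Shut, it stands upright, 197 mm above the table; fingers can go down behind it and hook it forward. Turns with the bin: z along the front wall, x into the bin.
- bin_floor (a point): Middle of the bin's inside floor; turns with the bin (z up to the mouth, x from front to rear wall, y across). Inside 101 (x) by 258 (y) mm; rear wall 90 mm, front wall 150 mm high. Fully out, the mouth spans from 105 mm before the organiser's front face (front wall's edge, 117 mm high) to about that face (rear wall's edge, 153 mm high).
- coaster: Round black hard silicone coaster, fixed, 100 mm across, 6 mm thick. Origin at the centre of its underside.
- spray: Blue shoe-spray can with white cap and band, a plain cylinder 60 mm across and 225 mm high, 0.3 kg. Origin at the centre of its base. It stands about 50 mm before the lip's edge, in front of one of the two switches.
- thermos: Green thermos bottle with a steel cap and band, of the same size and weight; stands in front of the other switch.
- parcel_a: Brown cardboard, paper tape, small parcel, a rigid box 85 (x) by 46 (y) by 32 (z) mm, 0.09 kg; origin at the centre of its underside. May be absent.
- parcel_b: Orange, white tape, small parcel, a rigid box 85 (x) by 46 (y) by 32 (z) mm, 0.09 kg; origin at the centre of its underside. May be absent.
- parcel_c: White paper, blue tape, small parcel, a rigid box 85 (x) by 46 (y) by 32 (z) mm, 0.09 kg; origin at the centre of its underside. May be absent.
- parcel_d: Red, yellow tape, small parcel, a rigid box 85 (x) by 46 (y) by 32 (z) mm, 0.09 kg; origin at the centre of its underside. May be absent.
- paperweight: Round green glass paperweight, 72 mm across, 54 mm high; stands between light and organiser. Bystander. Origin at the centre of its underside.
- key_1: Brass door key, about 75 mm long, lying at the left. Bystander.
- key_2: Second brass door key, at the right. Bystander.

How it is judged:
On the way, in this order (a step that is already met when the one before it is completed fails the run):
1. the bottle that stood before the switch stands on the coaster (((horizontal distance between spray and coaster below 0.025 m and height (world z) of spray between 0.003 and 0.012 m and angle between spray's own z axis and vertical below 0.15 rad and linear speed of spray below 0.03 m/s) or (horizontal distance between thermos and coaster below 0.025 m and height (world z) of thermos between 0.003 and 0.012 m and angle between thermos's own z axis and vertical below 0.15 rad and linear speed of thermos below 0.03 m/s))), for 0.2 s.
2. the switch nearest the organiser is pressed home (((world y of organiser above 0 m and value of joint switch_left above 0.007 m) or (world y of organiser below 0 m and value of joint switch_right above 0.007 m))), for 0.1 s.
3. the bin is tilted right out (value of joint bin above 0.65 rad), for 0.2 s.
4. every parcel present lies in the tilted-out bin (value of joint bin above 0.5 rad and x of parcel_a in the frame of bin_floor between -0.06 and 0.06 m and y of parcel_a in the frame of bin_floor between -0.135 and 0.135 m and z of parcel_a in the frame of bin_floor between -0.02 and 0.115 m and x of parcel_b in the frame of bin_floor between -0.06 and 0.06 m and y of parcel_b in the frame of bin_floor between -0.135 and 0.135 m and z of parcel_b in the frame of bin_floor between -0.02 and 0.115 m and x of parcel_c in the frame of bin_floor between -0.06 and 0.06 m and y of parcel_c in the frame of bin_floor between -0.135 and 0.135 m and z of parcel_c in the frame of bin_floor between -0.02 and 0.115 m and x of parcel_d in the frame of bin_floor between -0.06 and 0.06 m and y of parcel_d in the frame of bin_floor between -0.135 and 0.135 m and z of parcel_d in the frame of bin_floor between -0.02 and 0.115 m), for 0.2 s.
5. the bin is shut (value of joint bin below 0.06 rad), for 0.2 s.
At the end, for the whole second after the job is handed in: Switch nearest the organiser on (7 mm or more); its bottle upright within 25 mm of the coaster's middle, none within 110 mm of that switch; other bottle upright within 30 mm of its place; all parcels at rest in the bin; bin shut (under 0.06 rad) (((world y of organiser above 0 m and value of joint switch_left above 0.007 m) or (world y of organiser below 0 m and value of joint switch_right above 0.007 m)) and (((horizontal distance between spray and coaster below 0.025 m and height (world z) of spray between 0.003 and 0.012 m and angle between spray's own z axis and vertical below 0.15 rad and linear speed of spray below 0.03 m/s) and distance of thermos from where it was at the start of the episode below 0.03 m and angle between thermos's own z axis and vertical below 0.15 rad) or ((horizontal distance between thermos and coaster below 0.025 m and height (world z) of thermos between 0.003 and 0.012 m and angle between thermos's own z axis and vertical below 0.15 rad and linear speed of thermos below 0.03 m/s) and distance of spray from where it was at the start of the episode below 0.03 m and angle between spray's own z axis and vertical below 0.15 rad)) and ((world y of organiser above 0 m and horizontal distance between each of spray, thermos and switch_left_face above 0.11 m) or (world y of organiser below 0 m and horizontal distance between each of spray, thermos and switch_right_face above 0.11 m)) and x of parcel_a in the frame of bin_floor between -0.06 and 0.06 m and y of parcel_a in the frame of bin_floor between -0.135 and 0.135 m and z of parcel_a in the frame of bin_floor between -0.02 and 0.115 m and x of parcel_b in the frame of bin_floor between -0.06 and 0.06 m and y of parcel_b in the frame of bin_floor between -0.135 and 0.135 m and z of parcel_b in the frame of bin_floor between -0.02 and 0.115 m and x of parcel_c in the frame of bin_floor between -0.06 and 0.06 m and y of parcel_c in the frame of bin_floor between -0.135 and 0.135 m and z of parcel_c in the frame of bin_floor between -0.02 and 0.115 m and x of parcel_d in the frame of bin_floor between -0.06 and 0.06 m and y of parcel_d in the frame of bin_floor between -0.135 and 0.135 m and z of parcel_d in the frame of bin_floor between -0.02 and 0.115 m and value of joint bin below 0.06 rad and linear speed of each of parcel_a, parcel_b, parcel_c, parcel_d below 0.05 m/s); the robot touches nothing.
It fails at once if the other switch is pressed (over 5 mm) ((world y of organiser above 0 m and value of joint switch_right above 0.005 m) or (world y of organiser below 0 m and value of joint switch_left above 0.005 m)).
It fails at once if a bystander (paperweight or key) is moved more than 30 mm (distance of any of paperweight, key_1, key_2 from where it was at the start of the episode above 0.03 m).
Of parcel_a, parcel_b, parcel_c, parcel_d only 3 to 4 are there at a start; the rules pass over those that are not, and their reading is None.
At some moment in a run one of parcel_a, parcel_b, parcel_c, parcel_d may be knocked a few centimetres aside while the robot is not near it.
Once in a run the grip may slacken for a moment while it holds something.
It also fails if it takes over 208 s, if anything falls off the work surface, if the arm or the gripper's body presses on something with over 40 N, if the wrist force passes 120 N, or if a joint passes its speed limit or range.

## Working session

There is one attempt and no reset: what is moved stays moved. The work goes in short steps, Python scripts to look and compute and a tool call to move; the robot and the scene stay as the last step left them, time stands still between calls to the robot, and variables do not carry over. Pictures are saved under pics/ and viewed, at most 14 in all, crops included, and the job is handed in when it is done.

Besides the shell and the picture viewer there is one more tool, called in YAML: its name, and indented under it one key for each argument. arm_command: Moves the arm, as the interface text tells. Its arguments: {"type":"object","properties":{"increments":{"type":"array"},"jaw":{"type":"number"},"grip_force":{"type":"number"}},"required":["increments"]}

```bash
ls; mkdir -p pics; python3 - <<'E'
from bench import arm, viewer
import cv2, numpy as np
s=arm.read_state(); print(s)
for n in ["top","side"]:
    c=viewer.read_camera(n); cv2.imwrite(f"pics/{n}0.png",c["img"]); print(n,c["vertical_fov"],c["cx"],c["cy"],np.round(c["extrinsics"],4).tolist())
c=viewer.read_camera("wrist"); print(c["vertical_fov"],c["cx"],c["cy"],c["tool_from_camera"])
E
```

```text
pics
{'time_s': 0.0, 'joints': array([-1.24434974e+00,  2.91234973e-01, -1.54130029e-01,  1.12669798e+00,
        5.04650455e-05,  1.43150376e+00]), 'dq': array([-0.00016105,  0.00110787, -0.00041734, -0.00120238,  0.00144339,
        0.00101986]), 'joint_efforts': array([-3.55901420e-04, -5.37141395e+01,  3.31371117e+01,  1.57539354e-02,
       -3.21473217e-04,  5.20907605e-06]), 'position': array([ 0.23565854, -0.46868572,  0.25575444]), 'tool_rot': array([-6.32912202e-04,  9.73007997e-01,  2.30770528e-01, -3.40561162e-05]), 'wrist_force': array([ 0.20295563, -0.236691  ,  0.19556407]), 'moment': array([-0.00677832,  0.01126673, -0.0505899 ]), 'gripper_force': 0.0, 'opening': 0.08543791102004436}
top 48.56968476430265 318.33318723434564 202.22634873799325 [[-0.0183, -0.9998, -0.0053, -0.0028], [-0.9965, 0.0187, -0.0815, 0.5675], [0.0816, 0.0038, -0.9967, 1.2318], [0.0, 0.0, 0.0, 1.0]]
side 53.31996879494738 324.8330572997024 202.51688735493127 [[-0.9891, -0.1464, 0.0134, 0.5395], [-0.0952, 0.5686, -0.8171, 0.1609], [0.112, -0.8095, -0.5763, 1.0971], [0.0, 0.0, 0.0, 1.0]]
65.70646984690485 325.3723774596051 194.85817135753854 [[-7.14370700e-04 -9.59129496e-01 -2.82966605e-01  7.17842962e-02]
 [ 9.99999618e-01 -8.27931464e-04  2.81740178e-04 -5.44484830e-04]
 [-5.04502271e-04 -2.82966295e-01  9.59129721e-01 -1.17356912e-01]
 [ 0.00000000e+00  0.00000000e+00  0.00000000e+00  1.00000000e+00]]
```

View pics/top0.png

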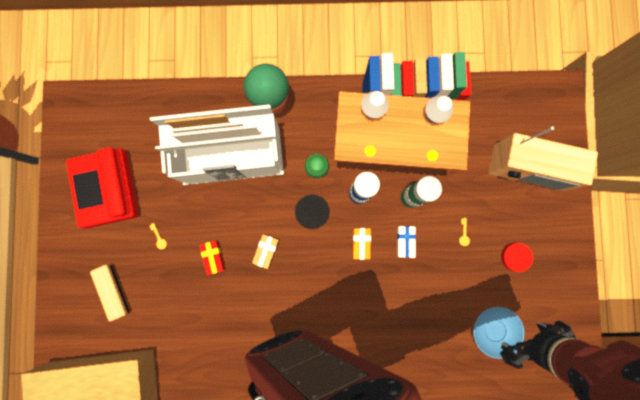

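View pics/side0.png

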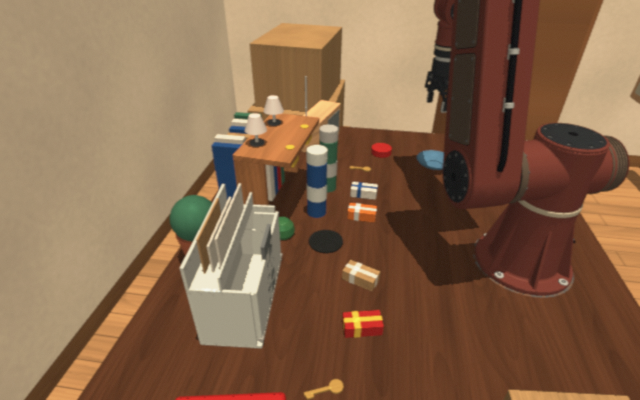

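The top view shows the organiser at the left (220,145) and the light at the right (402,130). The spray (365,187) stands before the left dot (370,151), and the thermos is at (425,190). The coaster is at (312,211). All four parcels are present: red (211,258), brown (265,252), orange (362,243) and white (407,242). So the spray and the left switch are the targets.

```bash
cat > h.py <<'E'
import numpy as np, cv2
from bench import arm, viewer
from scipy.spatial.transform import Rotation as R
def cam(n):
    c=viewer.read_camera(n); c["f"]=200/np.tan(np.radians(c["vertical_fov"]/2)); return c
def cast(c,px,z):
    px=np.atleast_2d(np.asarray(px,float)); E=c["extrinsics"]; Rm,t=E[:3,:3],E[:3,3]
    d=np.c_[(px[:,0]-c["cx"])/c["f"],(px[:,1]-c["cy"])/c["f"],np.ones(len(px))]@Rm
    o=-Rm.T@t; return o+d*((z-o[2])/d[:,2])[:,None]
def proj(c,p):
    p=np.atleast_2d(p)@c["extrinsics"][:3,:3].T+c["extrinsics"][:3,3]
    return p[:,:2]/p[:,2:]*c["f"]+[c["cx"],c["cy"]]
def blob(m,box=None,k=0):
    m=m.astype(np.uint8)*255
    if box: 
        z=np.zeros_like(m); x0,y0,x1,y1=box; z[y0:y1,x0:x1]=m[y0:y1,x0:x1]; m=z
    if k: m=cv2.morphologyEx(m,cv2.MORPH_CLOSE,np.ones((k,k)))
    cs,_=cv2.findContours(m,0,cv2.CHAIN_APPROX_NONE)
    return sorted(cs,key=cv2.contourArea,reverse=True)
def rot(s=None):
    s=s or arm.read_state(); q=s["tool_rot"]; return R.from_quat([q[1],q[2],q[3],q[0]])
def down(yaw):  # tool z down, tool y axis (closing) at angle yaw from world x axis
    y=np.array([np.cos(yaw),np.sin(yaw),0]); z=np.array([0,0,-1.]); return R.from_matrix(np.c_[np.cross(y,z),y,z])
def go(p,Rt=None,s=None):
    """shift (100mm) and turn (rev) in present tool axes"""
    s=s or arm.read_state(); r=rot(s); Rt=Rt or r
    d=r.inv().apply(np.asarray(p)-s["position"])*10; w=(r.inv()*Rt).as_rotvec()/(2*np.pi)
    print("shift",np.round(d,3),"turn",np.round(w,4), "rows>=",max(np.linalg.norm(d)*100/41.7,np.linalg.norm(w)*360/7.16).round(1))
E
python3 - <<'E'
from h import *
c=cam("top"); im=c["img"]; hsv=cv2.cvtColor(im,cv2.COLOR_BGR2HSV); H,S,V=[hsv[...,i].astype(int) for i in range(3)]
b,g,r=[im[...,i].astype(int) for i in range(3)]
# yellow dots
y=(H>24)&(H<33)&(S>200)&(V>200)
for k in blob(y,(340,135,465,170))[:2]:
    m=cv2.moments(k); p=[m['m10']/m['m00'],m['m01']/m['m00']]; print("dot",np.round(p,1),cast(c,p,.218).round(4))
for n,box in dict(red=(195,238,228,280),brown=(250,232,282,272),orange=(350,226,375,262),white=(394,224,420,260)).items():
    sub=im[box[1]:box[3],box[0]:box[2]]
    m=(V>125) if n!="red" else (r>110)&(S>90)
    k=blob(m,box,3)[0]; rr=cv2.minAreaRect(k); q=cast(c,cv2.boxPoints(rr),.032)
    e=[np.linalg.norm(q[i]-q[(i+1)%4]) for i in range(4)]; i=np.argmax(e[:2]); d=q[i+1]-q[i]
    print(n,q.mean(0).round(4),"len",np.round(e[:2],3),"yaw",round(np.degrees(np.arctan2(d[1],d[0]))%180,1))
k=blob((V<45),(290,190,332,232))[0]; e=cv2.fitEllipse(k); print("coaster",e,cast(c,e[0],.006).round(4),cast(c,[e[0][0]+e[1][0]/2,e[0][1]],.006).round(4))
for n,box in dict(spray=(345,165,385,205),thermos=(405,168,448,210)).items():
    k=blob((V>140)&(S<60),box)[0]; (u,v),rd=cv2.minEnclosingCircle(k); print(n,u,v,rd,cv2.contourArea(k),cast(c,[u,v],.225).round(4))
for n,bx in dict(org=(140,90,300,200),bot=(330,140,470,215)).items():
    cv2.imwrite(f"pics/{n}1.png",cv2.resize(im[bx[1]:bx[3],bx[0]:bx[2]],None,fx=5,fy=5,interpolation=cv2.INTER_CUBIC))
c=cam("side"); im=c["img"]; cv2.imwrite("pics/sideorg1.png",cv2.resize(im[170:360,170:350],None,fx=3,fy=3,interpolation=cv2.INTER_CUBIC))
E
```

```text
dot [431.9 155.4] [[ 0.6593 -0.2896  0.218 ]]
dot [369.6 150.7] [[ 0.6738 -0.14    0.218 ]]
red [0.4152 0.2885 0.032 ] len [0.09  0.113] yaw 179.9
brown [0.4318 0.1364 0.032 ] len [0.087 0.108] yaw 179.3
orange [ 0.449 -0.133  0.032] len [0.067 0.097] yaw 178.4
white [ 0.4523 -0.2571  0.032 ] len [0.07  0.097] yaw 177.9Traceback (most recent call last):
  File "<stdin>", line 14, in <module>
IndexError: list index out of range
```

```bash
python3 - <<'E'
from h import *
c=cam("top"); im=c["img"]; hsv=cv2.cvtColor(im,cv2.COLOR_BGR2HSV)
print(im[300,240],im[250,320], hsv[250,320],hsv[211,312],hsv[252,265],hsv[250,270],hsv[258,205],hsv[185,367])
med=cv2.medianBlur(im,0+51) ; lab=cv2.cvtColor(im,cv2.COLOR_BGR2LAB).astype(int); 
bg=np.median(lab[225:275,285:345].reshape(-1,3),0); D=np.linalg.norm((lab-bg)*[.7,1,1],axis=2)
L=lab[...,0]
for n,box in dict(red=(190,230,232,285),brown=(245,226,288,278),orange=(345,220,380,268),white=(390,218,425,266)).items():
    k=blob(D>28,box,3)[0]; rr=cv2.minAreaRect(k); q=cast(c,cv2.boxPoints(rr),.032)
    e=[np.linalg.norm(q[i]-q[(i+1)%4]) for i in range(4)]; i=np.argmax(e[:2]); d=q[i+1]-q[i]
    print(n,cv2.contourArea(k),q.mean(0).round(4),"len",np.round(e[:2],3),"yaw",round(np.degrees(np.arctan2(d[1],d[0]))%180,1))
k=blob(L<bg[0]-18,(285,185,336,236))[0]; e=cv2.fitEllipse(k); print("coaster",bg,e,cast(c,e[0],.006).round(4),cast(c,[[e[0][0]+e[1][0]/2,e[0][1]],[e[0][0]-e[1][0]/2,e[0][1]]],.006).round(4))
for n,box in dict(spray=(345,165,385,205),thermos=(405,168,448,210)).items():
    k=blob((hsv[...,2]>120)&(hsv[...,1]<70),box)[0]; (u,v),rd=cv2.minEnclosingCircle(k); print(n,u,v,rd,cv2.contourArea(k),cast(c,[u,v],.225).round(4))
for n,bx in dict(org=(140,90,300,200),bot=(330,140,470,215)).items():
    cv2.imwrite(f"pics/{n}1.png",cv2.resize(im[bx[1]:bx[3],bx[0]:bx[2]],None,fx=5,fy=5,interpolation=cv2.INTER_CUBIC))
c=cam("side"); im=c["img"]; cv2.imwrite("pics/sideorg1.png",cv2.resize(im[170:360,170:350],None,fx=3,fy=3,interpolation=cv2.INTER_CUBIC))
E
```

```text
[ 38  77 150] [ 42  82 162] [ 10 189 162] [18 57 54] [ 30   5 255] [ 26  30 255] [  3 225 255] [ 30   1 255]
red 574.0 [0.4188 0.2874 0.032 ] len [0.057 0.092] yaw 14.0
brown 529.5 [0.4324 0.1385 0.032 ] len [0.091 0.052] yaw 161.0
orange 542.5 [ 0.449  -0.1316  0.032 ] len [0.053 0.092] yaw 178.4
white 568.0 [ 0.4523 -0.2571  0.032 ] len [0.053 0.092] yaw 177.9
coaster [109. 157. 165.] ((311.9319152832031, 211.25575256347656), (34.315555572509766, 34.53942108154297), 101.37049865722656) [[0.5431 0.0056 0.006 ]] [[ 0.5422 -0.0436  0.006 ]
 [ 0.544   0.0547  0.006 ]]
spray 364.70001220703125 187.3000030517578 16.229080200195312 615.5 [[ 0.5844 -0.125   0.225 ]]
thermos 427.5 189.5 13.729630470275879 500.5 [[ 0.5763 -0.2741  0.225 ]]
```

View pics/org1.png

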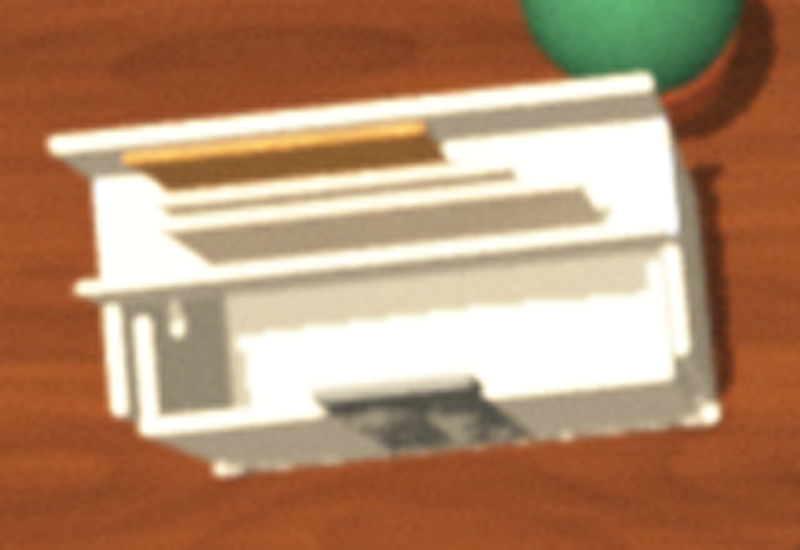

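View pics/bot1.png

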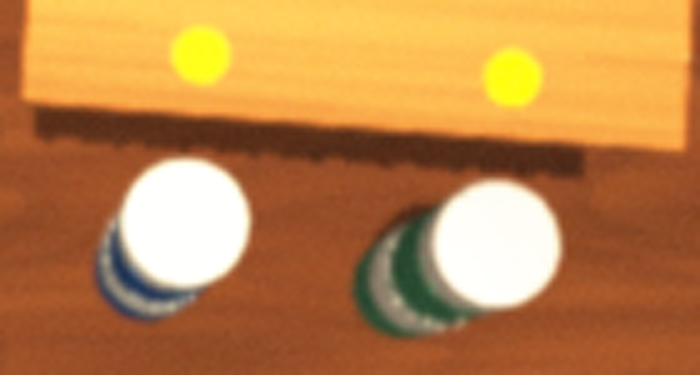

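The organiser crop shows the bin's front bottom corners at full-picture pixels ~(185,184) and (282.4,173), and the tab's top strip from (203.6,168.7) to (236,166). The bottle crop puts the spray cap at (367.2,184.6) with radius 12.8 px, and the thermos cap at (429.2,189).

```bash
python3 - <<'E'
from h import *
c=cam("top")
sp=cast(c,[[367.2,184.6],[429.2,189.0],[367.2+12.8,184.6]],.225); print("spray,thermos",sp.round(4), "r",np.linalg.norm(sp[2]-sp[0]))
q=cast(c,[[185,184],[282.4,173]],0.003); print("front corners",q.round(4),np.linalg.norm(q[0]-q[1]),np.degrees(np.arctan2(*(q[0]-q[1])[:2])), q.mean(0))
t=cast(c,[[203.6,168.7],[236,166]],.197); print("tab",t.round(4),np.linalg.norm(t[0]-t[1]),t.mean(0).round(4), np.degrees(np.arctan2(*(t[0]-t[1])[:2])))
# light
L=np.array([.6738,-.14]);Rr=np.array([.6593,-.2896]);y=(L-Rr)/np.linalg.norm(L-Rr);x=np.array([y[1],-y[0]]);o=(L+Rr)/2-.028*x
print("light",o,np.degrees(np.arctan2(x[1],x[0])),"spray in light",(sp[0,:2]-o)@np.c_[x,y],"thermos",(sp[1,:2]-o)@np.c_[x,y])
# paperweight
hsv=cv2.cvtColor(c["img"],cv2.COLOR_BGR2HSV)
k=blob((hsv[...,0]>45)&(hsv[...,0]<85)&(hsv[...,1]>90),(300,148,334,184),3)[0]; (u,v),rd=cv2.minEnclosingCircle(k); print("pw",u,v,rd,cast(c,[u,v],.027))
print("coaster",cast(c,[311.9,211.3],.006))
s=cam("side"); print("side check spray top",proj(s,sp[:2]),"tab",proj(s,t),"corners",proj(s,q))
print("dirs", x,y)
E
```

```text
spray,thermos [[ 0.5907 -0.1312  0.225 ]
 [ 0.5774 -0.2781  0.225 ]
 [ 0.5901 -0.1616  0.225 ]] r 0.030450899085966175
front corners [[0.6291 0.3712 0.003 ]
 [0.6558 0.0892 0.003 ]] 0.2833099442122244 -5.408279025317802 [0.64242095 0.23019769 0.003     ]
tab [[0.641  0.2663 0.197 ]
 [0.6462 0.1866 0.197 ]] 0.07983720834295376 [0.6436 0.2265 0.197 ] -3.714447292525041
light [ 0.6386806  -0.21209875] -5.536108019328329 spray in light [-0.05554275  0.07593371] thermos [-0.05461699 -0.07164169]
pw 316.5 165.5 11.510964393615723 [[ 0.67181757 -0.01003478  0.027     ]]
coaster [[0.5430004  0.00566155 0.006     ]]
side check spray top [[316.95456003 148.76210697]
 [328.68276223 127.70888762]] tab [[262.77137254 245.33784415]
 [270.11782518 222.09953123]] corners [[261.76184882 345.03504291]
 [280.47278707 255.79691211]]
dirs [ 0.9953356  -0.09647304] [0.09647304 0.9953356 ]
```

View pics/sideorg1.png

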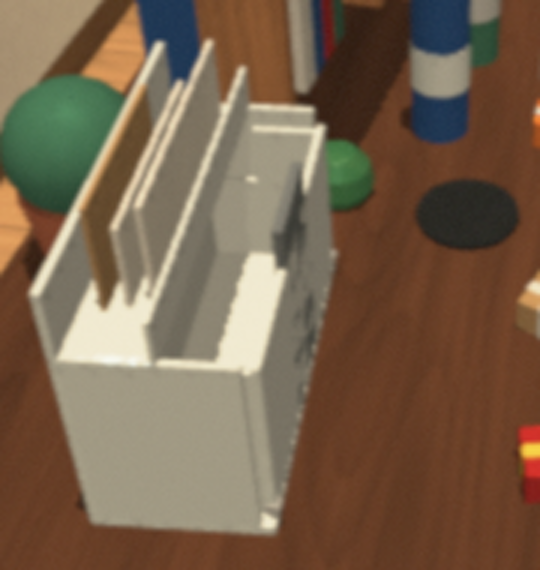

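```bash
cat >> h.py <<'E'
def chain(legs,s=None):
    s=s or arm.read_state(); p,r=s["position"],rot(s)
    for P,Rt in legs:
        P=np.asarray(P,float); Rt=Rt or r
        d=r.inv().apply(P-p)*10; w=(r.inv()*Rt).as_rotvec()/(2*np.pi)
        print("shift",np.round(d,3).tolist(),"turn",np.round(w,4).tolist(),"rows",max(np.linalg.norm(d)*100/41.7,np.linalg.norm(w)*360/7.16).round(1)); p,r=P,Rt
Rg=down(np.radians(84.46))
E
python3 - <<'E'
from h import *
r0=rot(); half=r0*R.from_rotvec((r0.inv()*Rg).as_rotvec()*.5)
chain([((.30,-.40,.34),r0*R.from_rotvec((r0.inv()*Rg).as_rotvec()*.42)),((.45,-.25,.34),r0*R.from_rotvec((r0.inv()*Rg).as_rotvec()*.84)),((.588,-.131,.34),Rg)])
E
```

```text
shift [0.884, -0.328, -0.838] turn [-0.0, -0.0, -0.1724] rows 8.7
shift [1.532, 1.467, -0.0] turn [-0.0, -0.0, -0.1724] rows 8.7
shift [-0.625, 1.712, -0.0] turn [-0.0, -0.0, -0.0657] rows 4.4
```

```bash
cat >> h.py <<'E'
from scipy.spatial.transform import Slerp
def route(legs,s=None):
    "split legs so that each call fits its limits"
    s=s or arm.read_state(); p,r=s["position"],rot(s); out=[]
    for P,Rt in legs:
        P=np.asarray(P,float); Rt=Rt or r; n=1
        w=(r.inv()*Rt).as_rotvec(); sl=Slerp([0,1],R.concatenate([r,Rt]))
        while True:
            m=[np.abs(sl(i/n).inv().apply(P-p)/n).max() for i in range(n)]
            if max(m)<=.0995 and np.degrees(np.linalg.norm(w))/n<=64: break
            n+=1
        out+=[(p+(P-p)*i/n,sl(i/n)) for i in range(1,n)]+[(P,Rt)]; p,r=P,Rt
    chain(out,s)
E
python3 - <<'E'
from h import *
route([((.588,-.131,.34),Rg),((.5905,-.1315,.195),Rg)])
E
```

```text
shift [0.933, -0.288, -0.167] turn [-0.0, -0.0, -0.0821] rows 4.1
shift [0.954, 0.21, -0.168] turn [-0.0, -0.0, -0.0821] rows 4.1
shift [0.726, 0.653, -0.168] turn [-0.0, -0.0, -0.0821] rows 4.1
shift [0.309, 0.926, -0.168] turn [-0.0, -0.0, -0.0821] rows 4.1
shift [-0.188, 0.958, -0.168] turn [-0.0, -0.0, -0.0821] rows 4.1
shift [-0.013, -0.001, 0.725] turn [0.0, 0.0, 0.0] rows 1.7
shift [-0.013, -0.001, 0.725] turn [0.0, 0.0, 0.0] rows 1.7
```

arm_command:
  increments:
    - [[0.13, -0.04, -0.1], [0, 0, -0.012]]
    - [[0.27, -0.08, -0.2], [0, 0, -0.024]]
    - [[0.4, -0.12, -0.3], [0, 0, -0.036]]
    - [[0.53, -0.16, -0.4], [0, 0, -0.047]]
    - [[0.67, -0.2, -0.4], [0, 0, -0.059]]
    - [[0.8, -0.25, -0.4], [0, 0, -0.07]]
    - [[0.933, -0.288, -0.4], [0, 0, -0.0821]]
    - [[0.933, -0.288, -0.4], [0, 0, -0.0821]]
    - [[0.933, -0.288, -0.4], [0, 0, -0.0821]]
    - [[0.933, -0.288, -0.4], [0, 0, -0.0821]]
  jaw: 1
  grip_force: 60

```text
time_s: 1.23
position: [0.306, -0.4018, 0.2963]
tool_rot: [0.0, 0.882, 0.471, -0.0]
wrist_force: [-0.8, -1.3, 0.2]
opening: 0.0853
gripper_force: 0.0
```

arm_command:
  increments:
    - [[0.2, 0.04, -0.07], [0, 0, -0.016]]
    - [[0.38, 0.08, -0.14], [0, 0, -0.032]]
    - [[0.57, 0.12, -0.21], [0, 0, -0.048]]
    - [[0.76, 0.16, -0.28], [0, 0, -0.065]]
    - [[0.954, 0.21, -0.3], [0, 0, -0.0821]]
    - [[0.954, 0.21, -0.3], [0, 0, -0.0821]]
    - [[0.954, 0.21, -0.3], [0, 0, -0.0821]]
    - [[0.954, 0.21, -0.3], [0, 0, -0.0821]]
    - [[0.954, 0.21, -0.3], [0, 0, -0.0821]]
    - [[0.954, 0.21, -0.3], [0, 0, -0.0821]]

```text
time_s: 2.07
position: [0.376, -0.3344, 0.3261]
tool_rot: [-0.0, 0.733, 0.68, -0.0]
wrist_force: [0.2, 0.4, 0.4]
opening: 0.0859
gripper_force: 0.0
```

arm_command:
  increments:
    - [[0.15, 0.13, -0.03], [0, 0, -0.016]]
    - [[0.29, 0.26, -0.06], [0, 0, -0.032]]
    - [[0.43, 0.39, -0.09], [0, 0, -0.048]]
    - [[0.58, 0.52, -0.12], [0, 0, -0.065]]
    - [[0.726, 0.653, -0.14], [0, 0, -0.0821]]
    - [[0.726, 0.653, -0.14], [0, 0, -0.0821]]
    - [[0.726, 0.653, -0.14], [0, 0, -0.0821]]
    - [[0.726, 0.653, -0.14], [0, 0, -0.0821]]
    - [[0.726, 0.653, -0.14], [0, 0, -0.0821]]
    - [[0.726, 0.653, -0.14], [0, 0, -0.0821]]

```text
time_s: 2.9
position: [0.4465, -0.2668, 0.3402]
tool_rot: [-0.0, 0.536, 0.844, -0.0]
wrist_force: [-0.2, -1.0, -0.1]
opening: 0.0853
gripper_force: 0.0
```

```bash
python3 - <<'E'
from h import *
s=arm.read_state(); print(s["time_s"],s["position"],s["joints"].round(2))
route([((.588,-.131,.34),Rg),((.5905,-.1315,.195),Rg)])
E
```

```text
2.9 [ 0.44652601 -0.26681303  0.34020254] [-0.68  0.25  0.01  1.33 -0.    0.45]
shift [0.313, 0.929, 0.001] turn [-0.0, -0.0, -0.0823] rows 4.1
shift [-0.187, 0.963, 0.001] turn [-0.0, -0.0, -0.0823] rows 4.1
shift [-0.013, -0.001, 0.725] turn [0.0, 0.0, 0.0] rows 1.7
shift [-0.013, -0.001, 0.725] turn [0.0, 0.0, 0.0] rows 1.7
```

arm_command:
  increments:
    - [[0.06, 0.18, 0], [0, 0, -0.016]]
    - [[0.12, 0.37, 0], [0, 0, -0.032]]
    - [[0.19, 0.56, 0], [0, 0, -0.05]]
    - [[0.25, 0.74, 0], [0, 0, -0.066]]
    - [[0.313, 0.929, 0], [0, 0, -0.0823]]
    - [[0.313, 0.929, 0], [0, 0, -0.0823]]
    - [[0.313, 0.929, 0], [0, 0, -0.0823]]
    - [[0.313, 0.929, 0], [0, 0, -0.0823]]
    - [[0.313, 0.929, 0], [0, 0, -0.0823]]
    - [[0.313, 0.929, 0], [0, 0, -0.0823]]

```text
time_s: 3.73
position: [0.5171, -0.1988, 0.3404]
tool_rot: [0.0, 0.302, 0.953, -0.0]
wrist_force: [0.1, 0.2, -0.2]
opening: 0.0851
gripper_force: 0.0
```

arm_command:
  increments:
    - [[-0.04, 0.19, 0], [0, 0, -0.016]]
    - [[-0.08, 0.38, 0], [0, 0, -0.032]]
    - [[-0.12, 0.57, 0], [0, 0, -0.05]]
    - [[-0.15, 0.76, 0], [0, 0, -0.066]]
    - [[-0.187, 0.963, 0], [0, 0, -0.0823]]
    - [[-0.187, 0.963, 0], [0, 0, -0.0823]]
    - [[-0.187, 0.963, 0], [0, 0, -0.0823]]
    - [[-0.187, 0.963, 0], [0, 0, -0.0823]]
    - [[-0.187, 0.963, 0], [0, 0, -0.0823]]
    - [[-0.187, 0.963, 0], [0, 0, -0.0823]]

```text
time_s: 4.57
position: [0.5877, -0.1307, 0.3405]
tool_rot: [0.0, 0.048, 0.999, -0.0]
wrist_force: [-0.3, 0.8, 0.7]
opening: 0.0854
gripper_force: 0.0
```

```bash
python3 - <<'E'
from h import *
s=arm.read_state(); print(s["time_s"],s["position"],s["joints"].round(2))
c=cam("wrist"); cv2.imwrite("pics/w1.png",c["img"])
route([((.5905,-.1315,.195),Rg)])
E
```

```text
4.5667 [ 0.5877391  -0.13072686  0.34051991] [-0.34  0.42  0.25  1.4  -0.   -0.24]
shift [-0.014, -0.003, 0.728] turn [-0.0, 0.0, 0.0001] rows 1.7
shift [-0.014, -0.003, 0.728] turn [-0.0, 0.0, 0.0001] rows 1.7
```

View pics/w1.png

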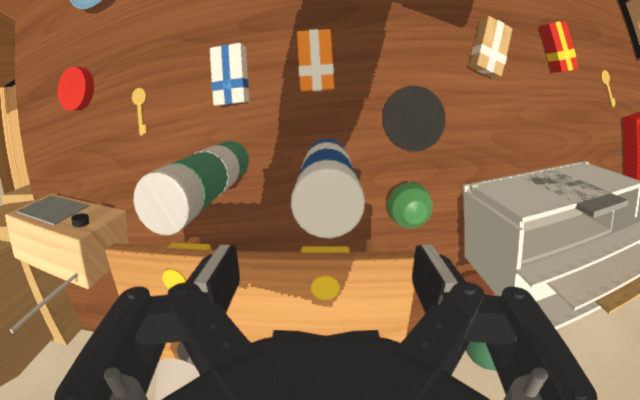

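The wrist view shows the spray cap at (328,203), centred between the fingers (mid column ~326). The switch caps' lower edges show at (190,245) and (325,248). I'll descend and grip.

arm_command:
  increments:
    - [[0, 0, 0.18], [0, 0, 0]]
    - [[0, 0, 0.36], [0, 0, 0]]
    - [[-0.01, 0, 0.54], [0, 0, 0]]
    - [[-0.01, 0, 0.72], [0, 0, 0]]
    - [[-0.02, 0, 0.85], [0, 0, 0]]
    - [[-0.03, -0.01, 0.95], [0, 0, 0]]
    - [[-0.03, -0.01, 1.0], [0, 0, 0]]
    - [[-0.03, -0.01, 1.0], [0, 0, 0]]
    - [[-0.03, -0.01, 1.0], [0, 0, 0]]
    - [[-0.03, -0.01, 1.0], [0, 0, 0]]

```text
time_s: 5.45
position: [0.5915, -0.1315, 0.2413]
tool_rot: [0.001, 0.047, 0.999, -0.0]
wrist_force: [-0.7, 0.1, 0.7]
opening: 0.0852
gripper_force: 0.0
```

arm_command:
  increments:
    - [[0, 0, 0.15], [0, 0, 0]]
    - [[0, 0, 0.3], [0, 0, 0]]
    - [[0, 0, 0.42], [0, 0, 0]]
    - [[0, 0, 0.456], [0, 0, 0]]
    - [[0, 0, 0.456], [0, 0, 0]]
    - [[0, 0, 0.456], [0, 0, 0]]
    - [[0, 0, 0.456], [0, 0, 0]]
    - [[0, 0, 0.456], [0, 0, 0]]
    - [[0, 0, 0.456], [0, 0, 0]]
    - [[0, 0, 0.456], [0, 0, 0]]

```text
time_s: 6.28
position: [0.5914, -0.1313, 0.1952]
tool_rot: [0.0, 0.047, 0.999, -0.0]
wrist_force: [0.1, -0.6, -0.0]
opening: 0.0854
gripper_force: 0.0
```

arm_command:
  increments:
    - [[0, 0, 0], [0, 0, 0]]
    - [[0, 0, 0], [0, 0, 0]]
    - [[0, 0, 0], [0, 0, 0]]
    - [[0, 0, 0], [0, 0, 0]]
    - [[0, 0, 0], [0, 0, 0]]
    - [[0, 0, 0], [0, 0, 0]]
    - [[0, 0, 0], [0, 0, 0]]
    - [[0, 0, 0], [0, 0, 0]]
    - [[0, 0, 0], [0, 0, 0]]
    - [[0, 0, 0], [0, 0, 0]]
  jaw: -1
  grip_force: 70

```text
time_s: 7.12
position: [0.5915, -0.1309, 0.1952]
tool_rot: [0.0, 0.047, 0.999, 0.0]
wrist_force: [-0.0, 2.4, 5.3]
opening: 0.0588
gripper_force: 70.4
```

```bash
python3 - <<'E'
from h import *
s=arm.read_state(); print(s["time_s"],s["position"],s["opening"],s["gripper_force"],s["wrist_force"])
z=s["position"][2]
route([((.58,-.12,z+.045),Rg),((.543,.0056,z+.045),Rg),((.543,.0056,z+.009),Rg)])
E
```

```text
7.1167 [ 0.5914662  -0.13085381  0.19521838] 0.05884224092637262 70.3505489230156 [-0.02701877  2.43343607  5.28148068]
shift [0.124, 0.098, -0.45] turn [0.0001, 0.0001, 0.0005] rows 1.1
shift [0.245, 0.607, 0.0] turn [0.0, 0.0, 0.0] rows 1.6
shift [0.245, 0.607, 0.0] turn [0.0, 0.0, 0.0] rows 1.6
shift [0.0, 0.0, 0.36] turn [0.0, 0.0, 0.0] rows 0.9
```

arm_command:
  increments:
    - [[0.01, 0.01, -0.05], [0, 0, 0]]
    - [[0.03, 0.02, -0.12], [0, 0, 0]]
    - [[0.06, 0.05, -0.2], [0, 0, 0]]
    - [[0.09, 0.08, -0.25], [0, 0, 0]]
    - [[0.124, 0.13, -0.25], [0, 0, 0]]
    - [[0.17, 0.2, -0.25], [0, 0, 0]]
    - [[0.22, 0.3, -0.25], [0, 0, 0]]
    - [[0.26, 0.4, -0.25], [0, 0, 0]]
    - [[0.3, 0.5, -0.25], [0, 0, 0]]
    - [[0.34, 0.6, -0.25], [0, 0, 0]]

```text
time_s: 7.95
position: [0.5624, -0.0669, 0.2195]
tool_rot: [-0.0, 0.047, 0.999, 0.0]
wrist_force: [-0.4, -0.1, -3.9]
opening: 0.0589
gripper_force: 70.9
```

arm_command:
  increments:
    - [[0.04, 0.1, 0], [0, 0, 0]]
    - [[0.08, 0.2, 0], [0, 0, 0]]
    - [[0.12, 0.3, 0], [0, 0, 0]]
    - [[0.16, 0.4, 0], [0, 0, 0]]
    - [[0.2, 0.5, 0], [0, 0, 0]]
    - [[0.24, 0.6, 0], [0, 0, 0]]
    - [[0.26, 0.67, 0], [0, 0, 0]]
    - [[0.274, 0.712, 0], [0, 0, 0]]
    - [[0.274, 0.712, 0], [0, 0, 0]]
    - [[0.274, 0.712, 0], [0, 0, 0]]

```text
time_s: 8.78
position: [0.5425, 0.0052, 0.2197]
tool_rot: [0.0, 0.047, 0.999, -0.0]
wrist_force: [0.3, -0.5, -4.1]
opening: 0.0589
gripper_force: 71.0
```

```bash
python3 - <<'E'
from h import *
s=arm.read_state(); print(s["time_s"],s["position"],s["opening"],s["gripper_force"],s["wrist_force"])
route([((.543,.0056,.2018),Rg)])
c=cam("side"); cv2.imwrite("pics/s2.png",cv2.resize(c["img"][100:300,230:430],None,fx=2.5,fy=2.5))
E
```

```text
8.7833 [0.54246049 0.00519087 0.21974323] 0.05888291355221311 70.99360138177872 [ 0.30054725 -0.54526662 -4.14771436]
shift [-0.005, 0.005, 0.179] turn [-0.0, 0.0, 0.0005] rows 0.4
```

View pics/s2.png

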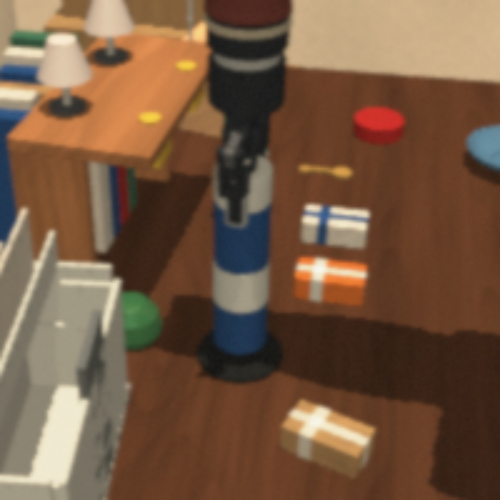

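The spray hangs upright over the coaster: its base is at crop (240,345) and the coaster's centre at (240,355). I'll lower it, release and rise.

arm_command:
  increments:
    - [[0, 0, 0.04], [0, 0, 0]]
    - [[0, 0, 0.08], [0, 0, 0]]
    - [[0, 0, 0.12], [0, 0, 0]]
    - [[0, 0, 0.15], [0, 0, 0]]
    - [[0, 0, 0.17], [0, 0, 0]]
    - [[0, 0, 0.183], [0, 0, 0]]
    - [[0, 0, 0.183], [0, 0, 0]]
    - [[0, 0, 0.183], [0, 0, 0]]
    - [[0, 0, 0.183], [0, 0, 0]]
    - [[0, 0, 0.183], [0, 0, 0]]

```text
time_s: 9.67
position: [0.5424, 0.0051, 0.2015]
tool_rot: [0.0, 0.047, 0.999, -0.0]
wrist_force: [0.4, 0.3, -4.8]
opening: 0.059
gripper_force: 71.0
```

arm_command:
  increments:
    - [[0, 0, 0], [0, 0, 0]]
    - [[0, 0, 0], [0, 0, 0]]
    - [[0, 0, 0], [0, 0, 0]]
    - [[0, 0, 0], [0, 0, 0]]
    - [[0, 0, 0], [0, 0, 0]]
    - [[0, 0, 0], [0, 0, 0]]
    - [[0, 0, 0], [0, 0, 0]]
    - [[0, 0, -0.02], [0, 0, 0]]
    - [[0, 0, -0.05], [0, 0, 0]]
    - [[0, 0, -0.1], [0, 0, 0]]
  jaw: 1

```text
time_s: 10.5
position: [0.5421, 0.0052, 0.2115]
tool_rot: [-0.0, 0.047, 0.999, 0.0]
wrist_force: [0.3, -0.0, -0.9]
opening: 0.0853
gripper_force: 0.0
```

arm_command:
  increments:
    - [[0, 0, -0.1], [0, 0, 0]]
    - [[0, 0, -0.25], [0, 0, 0]]
    - [[0, 0, -0.4], [0, 0, 0]]
    - [[0, 0, -0.6], [0, 0, 0]]
    - [[0, 0, -0.8], [0, 0, 0]]
    - [[0, 0, -0.95], [0, 0, 0]]
    - [[0, 0, -0.95], [0, 0, 0]]
    - [[0, 0, -0.95], [0, 0, 0]]
    - [[0, 0, -0.95], [0, 0, 0]]
    - [[0, 0, -0.95], [0, 0, 0]]

```text
time_s: 11.33
position: [0.5419, 0.0052, 0.3057]
tool_rot: [-0.001, 0.047, 0.999, 0.0]
wrist_force: [0.5, -0.2, 0.0]
opening: 0.0853
gripper_force: 0.0
```

```bash
python3 - <<'E'
from h import *
s=arm.read_state(); print(s["time_s"],s["position"],s["wrist_force"])
c=cam("wrist"); cv2.imwrite("pics/w3.png",c["img"])
E
```

```text
11.3333 [0.54186038 0.0052096  0.30566271] [ 0.45297637 -0.17865631  0.00520048]
```

View pics/w3.png

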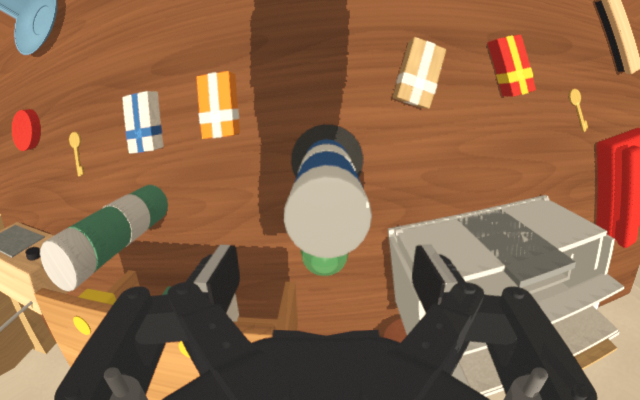

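The wrist view shows the spray standing on the coaster, cap at (327,210), with the coaster's rim visible behind. Next is the switch approach.

```bash
cat >> h.py <<'E'
LO=np.array([.63868,-.2121]);LX=np.array([.99534,-.09647]);LY=np.array([.09647,.99534])
def PL(x,y,z): return np.r_[LO+x*LX+y*LY,z]
zt=np.r_[LX*.7071,-.7071]; yt=np.r_[LY,0]; Rt45=R.from_matrix(np.c_[np.cross(yt,zt),yt,zt])
E
python3 - <<'E'
from h import *
route([(PL(-.10,.075,.30),Rg),(PL(-.10,.075,.20),Rt45),(PL(-.04,.075,.1574),Rt45),(PL(-.007,.075,.1574),Rt45)])
print(PL(-.007,.075,.1574))
E
```

```text
shift [-0.085, -0.66, 0.028] turn [0.0, -0.0001, 0.0002] rows 1.6
shift [-0.086, -0.66, 0.028] turn [0.0, -0.0001, 0.0002] rows 1.6
shift [0.0, 0.0, 0.5] turn [-0.0, -0.0625, -0.0] rows 3.1
shift [0.191, -0.0, 0.462] turn [-0.0, -0.0625, -0.0] rows 3.1
shift [-0.123, 0.0, 0.725] turn [0.0, 0.0, 0.0] rows 1.8
shift [-0.233, 0.0, 0.233] turn [0.0, 0.0, 0.0] rows 0.8
[ 0.63894787 -0.13677421  0.1574    ]
```

arm_command:
  increments:
    - [[-0.02, -0.15, 0], [0, 0, 0]]
    - [[-0.04, -0.3, 0], [0, 0, 0]]
    - [[-0.06, -0.45, 0], [0, 0, 0]]
    - [[-0.08, -0.6, 0], [0, 0, 0]]
    - [[-0.1, -0.75, 0], [0, 0, 0]]
    - [[-0.12, -0.9, 0], [0, 0, 0]]
    - [[-0.13, -1.0, 0], [0, 0, 0]]
    - [[-0.13, -1.0, 0], [0, 0, 0]]
    - [[-0.13, -1.0, 0], [0, 0, 0]]
    - [[-0.13, -1.0, 0], [0, 0, 0]]
  jaw: -1

```text
time_s: 12.22
position: [0.5457, -0.095, 0.3062]
tool_rot: [-0.0, 0.047, 0.999, 0.0]
wrist_force: [-0.3, 0.1, -0.1]
opening: 0.0001
gripper_force: 0.0
```

arm_command:
  increments:
    - [[-0.01, -0.1, 0.1], [0, -0.012, 0]]
    - [[-0.02, -0.2, 0.2], [0, -0.024, 0]]
    - [[-0.04, -0.32, 0.3], [0, -0.036, 0]]
    - [[-0.04, -0.32, 0.4], [0, -0.048, 0]]
    - [[-0.04, -0.32, 0.5], [0, -0.0625, 0]]
    - [[-0.04, -0.32, 0.556], [0, -0.0625, 0]]
    - [[-0.04, -0.32, 0.556], [0, -0.0625, 0]]
    - [[-0.04, -0.32, 0.556], [0, -0.0625, 0]]
    - [[-0.04, -0.32, 0.556], [0, -0.0625, 0]]
    - [[-0.04, -0.32, 0.556], [0, -0.0625, 0]]

```text
time_s: 13.05
position: [0.5489, -0.1283, 0.2524]
tool_rot: [0.196, 0.046, 0.98, -0.01]
wrist_force: [0.6, 0.2, -0.1]
opening: 0.0003
gripper_force: 0.0
```

arm_command:
  increments:
    - [[0.04, 0, 0.1], [0, -0.012, 0]]
    - [[0.08, 0, 0.2], [0, -0.024, 0]]
    - [[0.12, 0, 0.3], [0, -0.036, 0]]
    - [[0.16, 0, 0.4], [0, -0.048, 0]]
    - [[0.191, 0, 0.462], [0, -0.0625, 0]]
    - [[0.191, 0, 0.462], [0, -0.0625, 0]]
    - [[0.191, 0, 0.462], [0, -0.0625, 0]]
    - [[0.191, 0, 0.462], [0, -0.0625, 0]]
    - [[0.191, 0, 0.462], [0, -0.0625, 0]]
    - [[0.191, 0, 0.462], [0, -0.0625, 0]]

```text
time_s: 13.88
position: [0.5486, -0.1286, 0.2024]
tool_rot: [0.383, 0.043, 0.923, -0.018]
wrist_force: [0.6, 0.3, -0.3]
opening: -0.0001
gripper_force: 0.0
```

```bash
python3 - <<'E'
from h import *
s=arm.read_state(); print(s["time_s"],s["position"],s["wrist_force"],s["joints"].round(2),s["opening"])
route([(PL(-.04,.075,.1574),Rt45),(PL(-.007,.075,.1574),Rt45),(PL(-.007,.075,.1774),Rt45)])
c=cam("side"); cv2.imwrite("pics/s4.png",cv2.resize(c["img"][80:240,230:430],None,fx=3,fy=3))
E
```

```text
13.8833 [ 0.54857711 -0.12856572  0.20242541] [ 0.632599    0.28164124 -0.2585187 ] [-0.52  0.05 -1.01 -0.22  0.29 -0.31] -0.00013723973606375405
shift [-0.089, 0.004, 0.727] turn [0.0002, 0.0002, 0.0004] rows 1.8
shift [-0.233, 0.0, 0.233] turn [0.0, 0.0, 0.0] rows 0.8
shift [-0.141, 0.0, -0.141] turn [0.0, 0.0, 0.0] rows 0.5
```

View pics/s4.png

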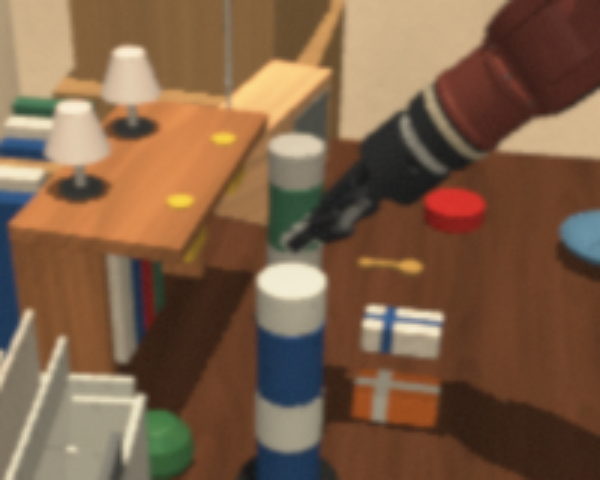

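The tool is tilted 45° with shut fingertips at crop (290,240), in front of the left switch cap (195,243). I'll go under the cap and feel upwards.

arm_command:
  increments:
    - [[-0.02, 0, 0.12], [0, 0, 0]]
    - [[-0.03, 0, 0.25], [0, 0, 0]]
    - [[-0.05, 0, 0.4], [0, 0, 0]]
    - [[-0.07, 0, 0.55], [0, 0, 0]]
    - [[-0.089, 0, 0.72], [0, 0, 0]]
    - [[-0.089, 0, 0.727], [0, 0, 0]]
    - [[-0.14, 0, 0.78], [0, 0, 0]]
    - [[-0.2, 0, 0.84], [0, 0, 0]]
    - [[-0.26, 0, 0.9], [0, 0, 0]]
    - [[-0.322, 0, 0.96], [0, 0, 0]]

```text
time_s: 14.77
position: [0.6383, -0.1366, 0.1567]
tool_rot: [0.383, 0.043, 0.923, -0.018]
wrist_force: [0.2, -0.6, -0.8]
opening: 0.0002
gripper_force: 0.0
```

arm_command:
  increments:
    - [[0, 0, 0], [0, 0, 0]]
    - [[-0.01, 0, -0.01], [0, 0, 0]]
    - [[-0.02, 0, -0.02], [0, 0, 0]]
    - [[-0.03, 0, -0.03], [0, 0, 0]]
    - [[-0.04, 0, -0.04], [0, 0, 0]]
    - [[-0.05, 0, -0.05], [0, 0, 0]]
    - [[-0.06, 0, -0.06], [0, 0, 0]]
    - [[-0.07, 0, -0.07], [0, 0, 0]]
    - [[-0.08, 0, -0.08], [0, 0, 0]]
    - [[-0.08, 0, -0.08], [0, 0, 0]]

```text
time_s: 15.6
position: [0.6373, -0.1364, 0.1674]
tool_rot: [0.382, 0.043, 0.923, -0.018]
wrist_force: [-0.2, -0.4, 0.8]
opening: 0.0
gripper_force: 0.0
```

arm_command:
  increments:
    - [[0, 0, 0], [0, 0, 0]]
    - [[-0.01, 0, -0.01], [0, 0, 0]]
    - [[-0.01, 0, -0.01], [0, 0, 0]]
    - [[-0.02, 0, -0.02], [0, 0, 0]]
    - [[-0.02, 0, -0.02], [0, 0, 0]]
    - [[-0.03, 0, -0.03], [0, 0, 0]]
    - [[-0.03, 0, -0.03], [0, 0, 0]]
    - [[-0.04, 0, -0.04], [0, 0, 0]]
    - [[-0.04, 0, -0.04], [0, 0, 0]]
    - [[-0.04, 0, -0.04], [0, 0, 0]]

```text
time_s: 16.43
position: [0.6367, -0.1362, 0.1723]
tool_rot: [0.382, 0.044, 0.923, -0.018]
wrist_force: [-2.2, -0.3, -1.9]
opening: -0.0002
gripper_force: 1.5
```

arm_command:
  increments:
    - [[-0.01, 0, -0.01], [0, 0, 0]]
    - [[-0.01, 0, -0.01], [0, 0, 0]]
    - [[-0.02, 0, -0.02], [0, 0, 0]]
    - [[-0.02, 0, -0.02], [0, 0, 0]]
    - [[-0.03, 0, -0.03], [0, 0, 0]]
    - [[-0.03, 0, -0.03], [0, 0, 0]]
    - [[-0.04, 0, -0.04], [0, 0, 0]]
    - [[-0.05, 0, -0.05], [0, 0, 0]]
    - [[-0.05, 0, -0.05], [0, 0, 0]]
    - [[-0.05, 0, -0.05], [0, 0, 0]]

```text
time_s: 17.27
position: [0.637, -0.1363, 0.1798]
tool_rot: [0.382, 0.043, 0.923, -0.018]
wrist_force: [-5.7, -0.2, -1.3]
opening: 0.0002
gripper_force: 2.5
```

arm_command:
  increments:
    - [[-0.01, 0, -0.01], [0, 0, 0]]
    - [[-0.01, 0, -0.01], [0, 0, 0]]
    - [[-0.01, 0, -0.01], [0, 0, 0]]
    - [[-0.02, 0, -0.02], [0, 0, 0]]
    - [[-0.02, 0, -0.02], [0, 0, 0]]
    - [[-0.02, 0, -0.02], [0, 0, 0]]
    - [[-0.02, 0, -0.02], [0, 0, 0]]
    - [[-0.02, 0, -0.02], [0, 0, 0]]
    - [[-0.02, 0, -0.02], [0, 0, 0]]
    - [[-0.02, 0, -0.02], [0, 0, 0]]

```text
time_s: 18.1
position: [0.6364, -0.1361, 0.1816]
tool_rot: [0.381, 0.044, 0.923, -0.018]
wrist_force: [-3.9, -0.3, -14.5]
opening: 0.0002
gripper_force: 6.3
```

arm_command:
  increments:
    - [[-0.01, 0, -0.01], [0, 0, 0]]
    - [[-0.01, 0, -0.01], [0, 0, 0]]
    - [[-0.01, 0, -0.01], [0, 0, 0]]
    - [[-0.01, 0, -0.01], [0, 0, 0]]
    - [[0.05, 0, 0.05], [0, 0, 0]]
    - [[0.1, 0, 0.1], [0, 0, 0]]
    - [[0.14, 0, 0.14], [0, 0, 0]]
    - [[0.2, 0, 0.08], [0, 0, 0]]
    - [[0.28, 0, 0], [0, 0, 0]]
    - [[0.35, 0, -0.07], [0, 0, 0]]

```text
time_s: 18.93
position: [0.6078, -0.1337, 0.164]
tool_rot: [0.383, 0.043, 0.922, -0.018]
wrist_force: [-0.5, -0.1, -0.1]
opening: 0.0002
gripper_force: 0.0
```

arm_command:
  increments:
    - [[0.1, 0, -0.1], [0, 0, 0]]
    - [[0.2, 0, -0.2], [0, 0, 0]]
    - [[0.3, 0, -0.3], [0, 0, 0]]
    - [[0.4, 0, -0.4], [0, 0, 0]]
    - [[0.5, 0, -0.6], [0, 0, 0]]
    - [[0.5, 0, -0.8], [0, 0, 0]]
    - [[0.5, 0, -1.0], [0, 0, 0]]
    - [[0.5, 0, -1.0], [0, 0, 0]]
    - [[0.5, 0, -1.0], [0, 0, 0]]
    - [[0.5, 0, -1.0], [0, 0, 0]]

```text
time_s: 19.77
position: [0.5027, -0.1241, 0.1989]
tool_rot: [0.383, 0.043, 0.922, -0.019]
wrist_force: [0.5, 0.5, 0.2]
opening: -0.0005
gripper_force: 0.0
```

```bash
python3 - <<'E'
from h import *
s=arm.read_state(); print(s["time_s"],s["position"],s["wrist_force"],s["joints"].round(2),s["opening"])
c=cam("side"); t=cam("top"); a=cv2.resize(c["img"][110:200,250:350],None,fx=4,fy=4,interpolation=2); b=cv2.resize(t["img"][130:220,290:390],None,fx=4,fy=4,interpolation=2)
cv2.imwrite("pics/s5.png",np.hstack([a,b]))
print("cap L bottom front on/off",proj(c,[PL(.01,.05,.176),PL(.01,.1,.176),PL(.01,.05,.166),PL(.01,.1,.166)]).round(1).tolist(),"R off",proj(c,[PL(.01,-.1,.166),PL(.01,-.05,.166)]).round(1).tolist())
im=c["img"].astype(int)
h=cv2.cvtColor(c["img"],cv2.COLOR_BGR2HSV); m=(h[...,0]>22)&(h[...,0]<34)&(h[...,1]>130)
for k in blob(m,(280,110,330,175))[:5]: print(cv2.boundingRect(k),cv2.contourArea(k))
E
```

```text
19.7667 [ 0.50267675 -0.12413823  0.19891348] [0.53068396 0.49540206 0.19558775] [-0.58 -0.03 -1.1  -0.22  0.34 -0.36] -0.0005158223753447275
cap L bottom front on/off [[298.1, 156.7], [293.1, 164.7], [298.2, 159.7], [293.2, 167.7]] R off [[311.5, 138.4], [307.3, 145.1]]
(287, 146, 6, 2) 5.0
(302, 125, 5, 2) 3.0
```

View pics/s5.png

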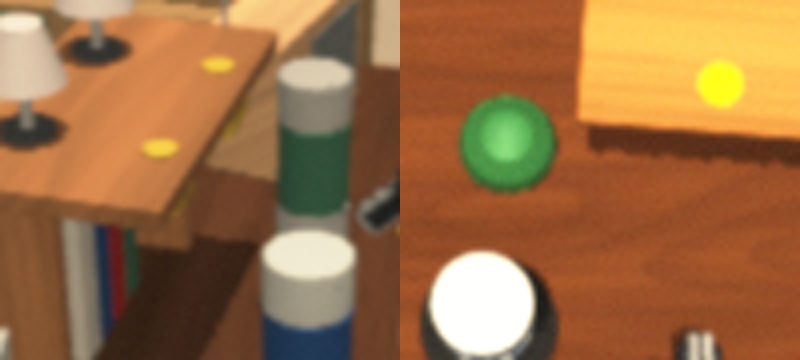

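The left cap now sits about 10 mm higher than before: its lower edge is at crop (180,215), where off would be ~230. The right cap is unchanged at (235,125). The spray stands on the coaster. Next is the bin.

```bash
cat >> h.py <<'E'
OO=np.array([.641,.228]);a=np.radians(5.);OX=np.array([np.cos(a),np.sin(a)]);OY=np.array([-np.sin(a),np.cos(a)])
def PO(x,y,z): return np.r_[OO+x*OX+y*OY,z]
def RO(t):
    z=np.r_[OX*np.sin(t),-np.cos(t)]; y=np.r_[OY,0]; return R.from_matrix(np.c_[np.cross(y,z),y,z])
def hook(th,tau,x0=.008,rho=.163,c=.013,w=.011):
    C=np.array([x0*np.cos(th)-rho*np.sin(th), .012+rho*np.cos(th)+x0*np.sin(th)])
    q=C-c*np.array([np.sin(tau),-np.cos(tau)])-w*np.array([-np.cos(tau),-np.sin(tau)])
    return PO(q[0],0,q[1]),RO(tau)
E
python3 - <<'E'
from h import *
t=cam("top"); print("spray now",cast(t,[310.6,205.8],.231))
e=hook(0,.25,x0=.024); print(e[0])
route([((.55,-.05,.34),RO(.5)),(e[0]+[0,0,.12],RO(.25)),e,hook(0,.25,x0=.010)])
print(); route([hook(.0,.25,x0=.01),hook(.2,.39),hook(.4,.53),hook(.6,.67),hook(.75,.78)])
E
```

```text
spray now [[0.54219863 0.00430341 0.231     ]]
[0.67232214 0.23074033 0.19031731]
shift [-0.647, 0.389, -0.36] turn [-0.0086, 0.0226, -0.0116] rows 2.0
shift [-0.618, 0.364, -0.43] turn [-0.0086, 0.0226, -0.0116] rows 2.0
shift [-0.381, 0.897, 0.321] turn [0.0, 0.0133, 0.0] rows 2.5
shift [-0.406, 0.897, 0.288] turn [0.0, 0.0133, 0.0] rows 2.5
shift [-0.429, 0.897, 0.253] turn [-0.0, 0.0133, -0.0] rows 2.5
shift [0.148, -0.0, 0.581] turn [0.0, 0.0, -0.0] rows 1.4
shift [0.148, -0.0, 0.581] turn [0.0, 0.0, 0.0] rows 1.4
shift [0.136, -0.0, -0.035] turn [0.0, 0.0, 0.0] rows 0.3

shift [-0.203, 0.915, 0.229] turn [-0.0036, 0.0212, -0.0063] rows 2.3
shift [-0.27, 0.901, 0.218] turn [-0.0036, 0.0212, -0.0063] rows 2.3
shift [-0.333, 0.884, 0.198] turn [-0.0036, 0.0212, -0.0063] rows 2.3
shift [-0.392, 0.865, 0.17] turn [-0.0036, 0.0212, -0.0063] rows 2.3
shift [0.358, 0.0, -0.083] turn [0.0, -0.0223, -0.0] rows 1.1
shift [0.342, -0.0, -0.059] turn [-0.0, -0.0223, 0.0] rows 1.1
shift [0.344, -0.0, -0.04] turn [0.0, -0.0223, 0.0] rows 1.1
shift [0.259, 0.0, -0.022] turn [0.0, -0.0175, -0.0] rows 0.9
```

arm_command:
  increments:
    - [[-0.22, 0.13, -0.12], [-0.003, 0.008, -0.004]]
    - [[-0.43, 0.26, -0.24], [-0.006, 0.016, -0.008]]
    - [[-0.647, 0.389, -0.36], [-0.0086, 0.0226, -0.0116]]
    - [[-0.647, 0.389, -0.36], [-0.0086, 0.0226, -0.0116]]
    - [[-0.647, 0.389, -0.36], [-0.0086, 0.0226, -0.0116]]
    - [[-0.647, 0.389, -0.36], [-0.0086, 0.0226, -0.0116]]
    - [[-0.647, 0.389, -0.36], [-0.0086, 0.0226, -0.0116]]
    - [[-0.647, 0.389, -0.36], [-0.0086, 0.0226, -0.0116]]
    - [[-0.647, 0.389, -0.36], [-0.0086, 0.0226, -0.0116]]
    - [[-0.647, 0.389, -0.36], [-0.0086, 0.0226, -0.0116]]

```text
time_s: 20.75
position: [0.5254, -0.0869, 0.2685]
tool_rot: [0.315, 0.001, 0.949, -0.004]
wrist_force: [-0.1, 0.1, 0.9]
opening: 0.0001
gripper_force: 0.0
```

arm_command:
  increments:
    - [[-0.21, 0.12, -0.14], [-0.003, 0.008, -0.004]]
    - [[-0.41, 0.24, -0.28], [-0.006, 0.016, -0.008]]
    - [[-0.618, 0.364, -0.43], [-0.0086, 0.0226, -0.0116]]
    - [[-0.618, 0.364, -0.43], [-0.0086, 0.0226, -0.0116]]
    - [[-0.618, 0.364, -0.43], [-0.0086, 0.0226, -0.0116]]
    - [[-0.618, 0.364, -0.43], [-0.0086, 0.0226, -0.0116]]
    - [[-0.618, 0.364, -0.43], [-0.0086, 0.0226, -0.0116]]
    - [[-0.618, 0.364, -0.43], [-0.0086, 0.0226, -0.0116]]
    - [[-0.618, 0.364, -0.43], [-0.0086, 0.0226, -0.0116]]
    - [[-0.618, 0.364, -0.43], [-0.0086, 0.0226, -0.0116]]

```text
time_s: 21.58
position: [0.5492, -0.0502, 0.34]
tool_rot: [0.247, -0.042, 0.968, 0.01]
wrist_force: [0.5, -0.3, -0.2]
opening: 0.0001
gripper_force: 0.0
```

arm_command:
  increments:
    - [[-0.1, 0.22, 0], [0, 0.003, 0]]
    - [[-0.2, 0.45, 0.08], [0, 0.007, 0]]
    - [[-0.3, 0.68, 0.2], [0, 0.01, 0]]
    - [[-0.381, 0.897, 0.321], [0, 0.0133, 0]]
    - [[-0.381, 0.897, 0.321], [0, 0.0133, 0]]
    - [[-0.381, 0.897, 0.321], [0, 0.0133, 0]]
    - [[-0.381, 0.897, 0.321], [0, 0.0133, 0]]
    - [[-0.381, 0.897, 0.321], [0, 0.0133, 0]]
    - [[-0.381, 0.897, 0.321], [0, 0.0133, 0]]
    - [[-0.381, 0.897, 0.321], [0, 0.0133, 0]]

```text
time_s: 22.42
position: [0.5903, 0.0428, 0.3309]
tool_rot: [0.207, -0.042, 0.977, 0.008]
wrist_force: [-0.0, -1.2, -0.1]
opening: -0.0
gripper_force: 0.0
```

arm_command:
  increments:
    - [[-0.1, 0.22, 0.07], [0, 0.003, 0]]
    - [[-0.2, 0.45, 0.14], [0, 0.007, 0]]
    - [[-0.3, 0.68, 0.2], [0, 0.01, 0]]
    - [[-0.406, 0.897, 0.288], [0, 0.0133, 0]]
    - [[-0.406, 0.897, 0.288], [0, 0.0133, 0]]
    - [[-0.406, 0.897, 0.288], [0, 0.0133, 0]]
    - [[-0.406, 0.897, 0.288], [0, 0.0133, 0]]
    - [[-0.406, 0.897, 0.288], [0, 0.0133, 0]]
    - [[-0.406, 0.897, 0.288], [0, 0.0133, 0]]
    - [[-0.406, 0.897, 0.288], [0, 0.0133, 0]]

```text
time_s: 23.25
position: [0.6312, 0.1363, 0.3211]
tool_rot: [0.166, -0.042, 0.985, 0.007]
wrist_force: [0.1, 0.3, -0.1]
opening: -0.0
gripper_force: 0.0
```

```bash
python3 - <<'E'
from h import *
s=arm.read_state(); print(s["time_s"],s["position"],s["joints"].round(2))
e=hook(0,.25,x0=.024)
route([(e[0]+[0,0,.12],RO(.25)),e,hook(0,.25,x0=.010)])
E
```

```text
23.25 [0.63117359 0.13634917 0.32107204] [ 0.1   0.24 -0.11  0.89 -0.01  0.02]
shift [-0.429, 0.905, 0.262] turn [-0.0002, 0.0134, -0.0002] rows 2.5
shift [0.148, -0.0, 0.581] turn [0.0, 0.0, -0.0] rows 1.4
shift [0.148, -0.0, 0.581] turn [0.0, 0.0, 0.0] rows 1.4
shift [0.136, -0.0, -0.035] turn [0.0, 0.0, 0.0] rows 0.3
```

arm_command:
  increments:
    - [[-0.1, 0.22, 0.07], [0, 0.003, 0]]
    - [[-0.2, 0.45, 0.13], [0, 0.007, 0]]
    - [[-0.3, 0.68, 0.2], [0, 0.01, 0]]
    - [[-0.429, 0.905, 0.262], [0, 0.0134, 0]]
    - [[-0.429, 0.905, 0.262], [0, 0.0134, 0]]
    - [[-0.429, 0.905, 0.262], [0, 0.0134, 0]]
    - [[-0.429, 0.905, 0.262], [0, 0.0134, 0]]
    - [[-0.429, 0.905, 0.262], [0, 0.0134, 0]]
    - [[-0.429, 0.905, 0.262], [0, 0.0134, 0]]
    - [[-0.429, 0.905, 0.262], [0, 0.0134, 0]]

```text
time_s: 24.08
position: [0.6723, 0.2308, 0.3105]
tool_rot: [0.125, -0.043, 0.991, 0.005]
wrist_force: [0.2, -0.4, 1.1]
opening: -0.0005
gripper_force: 0.0
```

arm_command:
  increments:
    - [[0.02, 0, 0.1], [0, 0, 0]]
    - [[0.05, 0, 0.2], [0, 0, 0]]
    - [[0.08, 0, 0.3], [0, 0, 0]]
    - [[0.1, 0, 0.4], [0, 0, 0]]
    - [[0.13, 0, 0.5], [0, 0, 0]]
    - [[0.148, 0, 0.58], [0, 0, 0]]
    - [[0.148, 0, 0.58], [0, 0, 0]]
    - [[0.148, 0, 0.58], [0, 0, 0]]
    - [[0.148, 0, 0.58], [0, 0, 0]]
    - [[0.148, 0, 0.58], [0, 0, 0]]

```text
time_s: 24.92
position: [0.6728, 0.2316, 0.2508]
tool_rot: [0.125, -0.043, 0.991, 0.005]
wrist_force: [-0.5, -0.2, 0.3]
opening: 0.0
gripper_force: 0.0
```

arm_command:
  increments:
    - [[0.02, 0, 0.07], [0, 0, 0]]
    - [[0.04, 0, 0.14], [0, 0, 0]]
    - [[0.06, 0, 0.22], [0, 0, 0]]
    - [[0.08, 0, 0.3], [0, 0, 0]]
    - [[0.1, 0, 0.38], [0, 0, 0]]
    - [[0.12, 0, 0.45], [0, 0, 0]]
    - [[0.13, 0, 0.52], [0, 0, 0]]
    - [[0.148, 0, 0.58], [0, 0, 0]]
    - [[0.148, 0, 0.58], [0, 0, 0]]
    - [[0.148, 0, 0.58], [0, 0, 0]]

```text
time_s: 25.75
position: [0.6722, 0.2314, 0.1897]
tool_rot: [0.124, -0.043, 0.991, 0.005]
wrist_force: [1.1, -0.3, 0.5]
opening: -0.0
gripper_force: 0.0
```

arm_command:
  increments:
    - [[0.02, 0, -0.005], [0, 0, 0]]
    - [[0.04, 0, -0.01], [0, 0, 0]]
    - [[0.06, 0, -0.015], [0, 0, 0]]
    - [[0.08, 0, -0.02], [0, 0, 0]]
    - [[0.1, 0, -0.025], [0, 0, 0]]
    - [[0.12, 0, -0.03], [0, 0, 0]]
    - [[0.136, 0, -0.035], [0, 0, 0]]
    - [[0.136, 0, -0.035], [0, 0, 0]]
    - [[0.136, 0, -0.035], [0, 0, 0]]
    - [[0.136, 0, -0.035], [0, 0, 0]]

```text
time_s: 26.58
position: [0.6584, 0.2303, 0.1902]
tool_rot: [0.124, -0.043, 0.991, 0.005]
wrist_force: [-0.3, -0.4, 0.9]
opening: 0.0
gripper_force: 0.4
```

arm_command:
  increments:
    - [[0.04, 0, -0.01], [0, -0.002, 0]]
    - [[0.09, 0, -0.02], [0, -0.005, 0]]
    - [[0.13, 0, -0.03], [0, -0.008, 0]]
    - [[0.18, 0, -0.04], [0, -0.011, 0]]
    - [[0.22, 0, -0.05], [0, -0.014, 0]]
    - [[0.27, 0, -0.06], [0, -0.017, 0]]
    - [[0.31, 0, -0.07], [0, -0.02, 0]]
    - [[0.358, 0, -0.083], [0, -0.0223, 0]]
    - [[0.358, 0, -0.083], [0, -0.0223, 0]]
    - [[0.358, 0, -0.083], [0, -0.0223, 0]]

```text
time_s: 27.42
position: [0.6214, 0.227, 0.1893]
tool_rot: [0.193, -0.043, 0.98, 0.008]
wrist_force: [-0.6, 0.6, 1.1]
opening: 0.0001
gripper_force: 0.0
```

arm_command:
  increments:
    - [[0.04, 0, -0.01], [0, -0.002, 0]]
    - [[0.09, 0, -0.015], [0, -0.005, 0]]
    - [[0.13, 0, -0.02], [0, -0.008, 0]]
    - [[0.17, 0, -0.03], [0, -0.011, 0]]
    - [[0.21, 0, -0.035], [0, -0.014, 0]]
    - [[0.26, 0, -0.045], [0, -0.017, 0]]
    - [[0.3, 0, -0.05], [0, -0.02, 0]]
    - [[0.342, 0, -0.059], [0, -0.0223, 0]]
    - [[0.342, 0, -0.059], [0, -0.0223, 0]]
    - [[0.342, 0, -0.059], [0, -0.0223, 0]]

```text
time_s: 28.25
position: [0.5882, 0.2242, 0.1818]
tool_rot: [0.261, -0.042, 0.964, 0.011]
wrist_force: [0.1, -0.3, 0.4]
opening: -0.0001
gripper_force: 0.0
```

arm_command:
  increments:
    - [[0.04, 0, -0.005], [0, -0.002, 0]]
    - [[0.09, 0, -0.01], [0, -0.005, 0]]
    - [[0.13, 0, -0.015], [0, -0.008, 0]]
    - [[0.17, 0, -0.02], [0, -0.011, 0]]
    - [[0.21, 0, -0.025], [0, -0.014, 0]]
    - [[0.26, 0, -0.03], [0, -0.017, 0]]
    - [[0.3, 0, -0.035], [0, -0.02, 0]]
    - [[0.344, 0, -0.04], [0, -0.0223, 0]]
    - [[0.344, 0, -0.04], [0, -0.0223, 0]]
    - [[0.344, 0, -0.04], [0, -0.0223, 0]]

```text
time_s: 29.08
position: [0.5568, 0.2215, 0.1678]
tool_rot: [0.328, -0.041, 0.944, 0.014]
wrist_force: [-0.4, -0.2, 0.1]
opening: 0.0
gripper_force: 0.0
```

arm_command:
  increments:
    - [[0.04, 0, -0.003], [0, -0.002, 0]]
    - [[0.08, 0, -0.006], [0, -0.005, 0]]
    - [[0.11, 0, -0.01], [0, -0.007, 0]]
    - [[0.14, 0, -0.012], [0, -0.009, 0]]
    - [[0.17, 0, -0.014], [0, -0.011, 0]]
    - [[0.2, 0, -0.018], [0, -0.013, 0]]
    - [[0.23, 0, -0.02], [0, -0.015, 0]]
    - [[0.259, 0, -0.022], [0, -0.0175, 0]]
    - [[0.259, 0, -0.022], [0, -0.0175, 0]]
    - [[0.259, 0, -0.022], [0, -0.0175, 0]]

```text
time_s: 29.92
position: [0.5353, 0.2196, 0.1535]
tool_rot: [0.379, -0.04, 0.924, 0.016]
wrist_force: [-0.3, 0.1, -0.4]
opening: 0.0001
gripper_force: 0.0
```

```bash
python3 - <<'E'
from h import *
s=arm.read_state(); print(s["time_s"],s["position"],s["joints"].round(2),s["wrist_force"])
print(hook(.75,.78)[0]); route([hook(.8,.8)])
c=cam("top"); cv2.imwrite("pics/t6.png",cv2.resize(c["img"][90:290,170:430],None,fx=3,fy=3,interpolation=2))
E
```

```text
29.9167 [0.53533467 0.2196004  0.15349444] [ 0.36  0.21 -1.01 -0.42 -0.19  0.2 ] [-0.25260262  0.12518596 -0.3697812 ]
[0.53482936 0.21871127 0.15369635]
shift [0.087, -0.008, -0.012] turn [-0.0002, -0.0034, 0.0001] rows 0.2
```

View pics/t6.png

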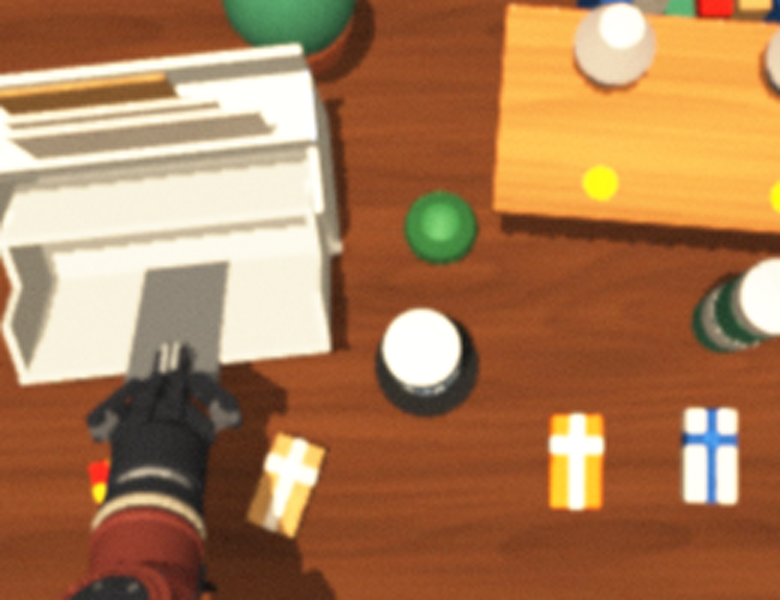

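The top view shows the bin well out, its front edge at crop (20,382)–(330,350), which is about 105 mm before the face. The spray is on the coaster, with brown at (288,485), orange (576,460) and white (710,455); the arm hides red. I'll pull a few mm more to the stop, then retract along the fingers.

arm_command:
  increments:
    - [[0.03, 0, -0.005], [0, 0, 0]]
    - [[0.06, 0, -0.01], [0, 0, 0]]
    - [[0.09, 0, -0.01], [0, -0.003, 0]]
    - [[0.09, 0, -0.01], [0, -0.003, 0]]
    - [[0.09, 0, -0.01], [0, -0.003, 0]]
    - [[0.09, 0, -0.01], [0, -0.003, 0]]
    - [[0.09, 0, -0.01], [0, -0.003, 0]]
    - [[0.09, 0, -0.01], [0, -0.003, 0]]
    - [[0.09, 0, -0.01], [0, -0.003, 0]]
    - [[0.09, 0, -0.01], [0, -0.003, 0]]

```text
time_s: 30.8
position: [0.5287, 0.2191, 0.149]
tool_rot: [0.389, -0.04, 0.92, 0.017]
wrist_force: [2.5, 0.8, 6.0]
opening: 0.0004
gripper_force: 2.7
```

arm_command:
  increments:
    - [[-0.02, 0, -0.02], [0, 0, 0]]
    - [[-0.05, 0, -0.1], [0, 0, 0]]
    - [[-0.05, 0, -0.25], [0, 0, 0]]
    - [[-0.05, 0, -0.4], [0, 0, 0]]
    - [[-0.05, 0, -0.6], [0, 0, 0]]
    - [[-0.05, 0, -0.8], [0, 0, 0]]
    - [[-0.05, 0, -1.0], [0, 0, 0]]
    - [[-0.05, 0, -1.0], [0, 0, 0]]
    - [[-0.05, 0, -1.0], [0, 0, 0]]
    - [[-0.05, 0, -1.0], [0, 0, 0]]

```text
time_s: 31.63
position: [0.4599, 0.213, 0.2209]
tool_rot: [0.388, -0.04, 0.921, 0.016]
wrist_force: [0.5, 1.0, 0.5]
opening: 0.0001
gripper_force: 0.0
```

```bash
cat >> h.py <<'E'
SIG=dict(red=lambda h:((h[...,0]<8)|(h[...,0]>172))&(h[...,1]>170)&(h[...,2]>90))
def parcels(c,boxes):
    im=c["img"]; lab=cv2.cvtColor(im,cv2.COLOR_BGR2LAB).astype(int); out={}
    for n,b in boxes.items():
        x0,y0,x1,y1=b; w=lab[y0:y1,x0:x1]; bg=np.median(w.reshape(-1,3),0)
        D=np.linalg.norm((lab-bg)*[.7,1,1],axis=2)
        ks=blob((D>30)&(lab[...,0]>bg[0]-25),b,3)
        if not ks: print(n,"none"); continue
        k=ks[0]; rr=cv2.minAreaRect(k); q=cast(c,cv2.boxPoints(rr),.030)
        e=[np.linalg.norm(q[i]-q[(i+1)%4]) for i in range(2)]; i=int(np.argmax(e)); d=q[i+1]-q[i]
        yaw=(np.degrees(np.arctan2(d[1],d[0]))+90)%180-90
        out[n]=(q.mean(0)[:2],yaw); print(n,np.round(rr[0],1),q.mean(0)[:2].round(4),"LxW",np.round(sorted(e),3),"yaw",round(yaw,1))
    return out
BX=dict(red=(188,230,234,288),brown=(240,222,292,282),orange=(338,214,388,274),white=(384,212,432,272))
def RP(yawdeg):  # tool down, x = -(long axis)
    return down(np.radians(90+yawdeg))
E
python3 - <<'E'
from h import *
s=arm.read_state(); print(s["time_s"],s["position"],s["wrist_force"])
c=cam("top"); E=c["extrinsics"]; print(-E[:3,:3].T@E[:3,3])
P=parcels(c,BX)
b=P["brown"]; route([(np.r_[b[0],.16],RP(b[1])),(np.r_[b[0],.030],RP(b[1]))])
E
```

```text
31.6333 [0.45993594 0.21300004 0.22086814] [0.51308812 0.9722629  0.45601149]
[ 0.46492118 -0.01802087  1.27394035]
red [210.5 258.5] [0.4153 0.2904] LxW [0.126 0.158] yaw -0.1
brown [265.5 251.3] [0.4323 0.1367] LxW [0.049 0.09 ] yaw -16.5
orange [362. 243.] [ 0.4504 -0.1332] LxW [0.05  0.089] yaw -1.6
white [406. 242.] [ 0.4509 -0.2561] LxW [0.05  0.089] yaw -2.1
shift [0.672, -0.734, 0.179] turn [0.0236, 0.1254, 0.0565] rows 7.0
shift [0.0, 0.0, 0.65] turn [0.0, 0.0, 0.0] rows 1.6
shift [0.0, 0.0, 0.65] turn [0.0, 0.0, 0.0] rows 1.6
```

```bash
python3 - <<'E'
from h import *
route([((.4325,.137,.16),RP(-19)),((.4325,.137,.031),RP(-19))])
E
```

```text
shift [0.671, -0.732, 0.181] turn [0.0263, 0.125, 0.0631] rows 7.2
shift [0.0, 0.0, 0.645] turn [0.0, 0.0, 0.0] rows 1.5
shift [0.0, 0.0, 0.645] turn [0.0, 0.0, 0.0] rows 1.5
```

arm_command:
  increments:
    - [[0.1, -0.1, 0.03], [0.004, 0.018, 0.009]]
    - [[0.2, -0.2, 0.05], [0.008, 0.036, 0.018]]
    - [[0.3, -0.31, 0.08], [0.011, 0.053, 0.027]]
    - [[0.4, -0.42, 0.1], [0.015, 0.071, 0.036]]
    - [[0.5, -0.52, 0.13], [0.019, 0.089, 0.045]]
    - [[0.58, -0.63, 0.15], [0.023, 0.107, 0.054]]
    - [[0.671, -0.732, 0.181], [0.0263, 0.125, 0.0631]]
    - [[0.671, -0.732, 0.181], [0.0263, 0.125, 0.0631]]
    - [[0.671, -0.732, 0.181], [0.0263, 0.125, 0.0631]]
    - [[0.671, -0.732, 0.181], [0.0263, 0.125, 0.0631]]
  jaw: 1

```text
time_s: 32.52
position: [0.4326, 0.1367, 0.1592]
tool_rot: [-0.0, 0.165, 0.986, 0.0]
wrist_force: [-0.1, 0.7, -0.3]
opening: 0.0851
gripper_force: 0.0
```

```bash
python3 - <<'E'
from h import *
s=arm.read_state(); print(s["time_s"],s["position"],s["joints"].round(2))
route([((.4325,.137,.031),RP(-19))])
c=cam("wrist"); cv2.imwrite("pics/w7.png",c["img"])
E
```

```text
32.5167 [0.43258293 0.13669885 0.15920045] [ 0.14  0.24 -0.5   0.83  0.    0.48]
shift [0.001, 0.001, 0.641] turn [0.0, -0.0, -0.0] rows 1.5
shift [0.001, 0.001, 0.641] turn [0.0, -0.0, -0.0] rows 1.5
```

View pics/w7.png

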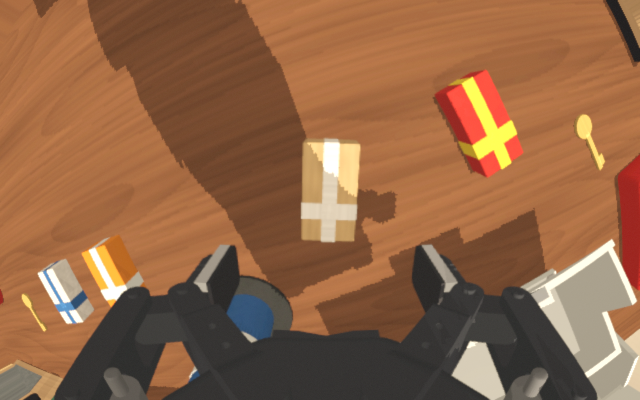

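The wrist view shows the brown parcel aligned and centred at (331,190), midway between the fingers (326). I'll pick it.

arm_command:
  increments:
    - [[0, 0, 0.2], [0, 0, 0]]
    - [[0, 0, 0.4], [0, 0, 0]]
    - [[0, 0, 0.6], [0, 0, 0]]
    - [[0, 0, 0.8], [0, 0, 0]]
    - [[0, 0, 0.9], [0, 0, 0]]
    - [[0, 0, 1.0], [0, 0, 0]]
    - [[0, 0, 1.0], [0, 0, 0]]
    - [[0, 0, 1.0], [0, 0, 0]]
    - [[0, 0, 1.0], [0, 0, 0]]
    - [[0, 0, 1.0], [0, 0, 0]]

```text
time_s: 33.4
position: [0.4331, 0.1374, 0.0615]
tool_rot: [0.001, 0.165, 0.986, 0.001]
wrist_force: [-0.3, -0.3, 0.6]
opening: 0.0856
gripper_force: 0.0
```

arm_command:
  increments:
    - [[0, 0, 0.1], [0, 0, 0]]
    - [[0, 0, 0.2], [0, 0, 0]]
    - [[0, 0, 0.282], [0, 0, 0]]
    - [[0, 0, 0.282], [0, 0, 0]]
    - [[0, 0, 0.282], [0, 0, 0]]
    - [[0, 0, 0.282], [0, 0, 0]]
    - [[0, 0, 0.282], [0, 0, 0]]
    - [[0, 0, 0.282], [0, 0, 0]]
    - [[0, 0, 0.282], [0, 0, 0]]
    - [[0, 0, 0.282], [0, 0, 0]]

```text
time_s: 34.23
position: [0.4328, 0.1372, 0.0327]
tool_rot: [0.001, 0.165, 0.986, 0.001]
wrist_force: [0.4, 1.1, -0.2]
opening: 0.0852
gripper_force: 0.0
```

arm_command:
  increments:
    - [[0, 0, 0], [0, 0, 0]]
    - [[0, 0, 0], [0, 0, 0]]
    - [[0, 0, 0], [0, 0, 0]]
    - [[0, 0, 0], [0, 0, 0]]
    - [[0, 0, 0], [0, 0, 0]]
    - [[0, 0, 0], [0, 0, 0]]
    - [[0, 0, 0], [0, 0, 0]]
    - [[0, 0, 0], [0, 0, 0]]
    - [[0, 0, -0.1], [0, 0, 0]]
    - [[0, 0, -0.2], [0, 0, 0]]
  jaw: -1
  grip_force: 50

```text
time_s: 35.07
position: [0.432, 0.1371, 0.0523]
tool_rot: [-0.0, 0.165, 0.986, 0.0]
wrist_force: [0.7, -0.1, -0.9]
opening: 0.0453
gripper_force: 51.1
```

```bash
python3 - <<'E'
from h import *
s=arm.read_state(); print(s["time_s"],s["position"],s["opening"],s["gripper_force"])
route([((.455,.15,.21),RP(-10)),(PO(-.052,-.03,.21),RO(0)),(PO(-.052,-.03,.196),RO(0))]); print(PO(-.052,-.03,.21))
E
```

```text
35.0667 [0.4319943  0.1370521  0.05234441] 0.045252637201148256 51.11385941505432
shift [-0.087, 0.099, -0.788] turn [0.0, -0.0, -0.0125] rows 1.9
shift [-0.095, 0.092, -0.788] turn [0.0, -0.0, -0.0125] rows 1.9
shift [-0.636, 0.333, 0.0] turn [0.0, 0.0, -0.0208] rows 1.7
shift [-0.674, 0.248, 0.0] turn [0.0, 0.0, -0.0208] rows 1.7
shift [0.0, 0.0, 0.14] turn [0.0, 0.0, 0.0] rows 0.3
[0.59181255 0.19358206 0.21      ]
```

arm_command:
  increments:
    - [[-0.03, 0.03, -0.2], [0, 0, -0.004]]
    - [[-0.06, 0.06, -0.45], [0, 0, -0.008]]
    - [[-0.087, 0.099, -0.7], [0, 0, -0.0125]]
    - [[-0.087, 0.099, -0.9], [0, 0, -0.0125]]
    - [[-0.087, 0.099, -0.99], [0, 0, -0.0125]]
    - [[-0.087, 0.099, -0.99], [0, 0, -0.0125]]
    - [[-0.087, 0.099, -0.99], [0, 0, -0.0125]]
    - [[-0.087, 0.099, -0.99], [0, 0, -0.0125]]
    - [[-0.087, 0.099, -0.99], [0, 0, -0.0125]]
    - [[-0.087, 0.099, -0.99], [0, 0, -0.0125]]

```text
time_s: 35.9
position: [0.4432, 0.1435, 0.1504]
tool_rot: [-0.0, 0.126, 0.992, 0.0]
wrist_force: [-0.5, -0.0, -0.9]
opening: 0.0452
gripper_force: 51.2
```

arm_command:
  increments:
    - [[-0.03, 0.03, -0.2], [0, 0, -0.004]]
    - [[-0.06, 0.06, -0.4], [0, 0, -0.008]]
    - [[-0.095, 0.092, -0.588], [0, 0, -0.0125]]
    - [[-0.095, 0.092, -0.588], [0, 0, -0.0125]]
    - [[-0.095, 0.092, -0.588], [0, 0, -0.0125]]
    - [[-0.095, 0.092, -0.588], [0, 0, -0.0125]]
    - [[-0.095, 0.092, -0.588], [0, 0, -0.0125]]
    - [[-0.095, 0.092, -0.588], [0, 0, -0.0125]]
    - [[-0.095, 0.092, -0.588], [0, 0, -0.0125]]
    - [[-0.095, 0.092, -0.588], [0, 0, -0.0125]]

```text
time_s: 36.73
position: [0.4551, 0.15, 0.2099]
tool_rot: [0.0, 0.087, 0.996, 0.0]
wrist_force: [0.8, 0.0, -0.8]
opening: 0.0448
gripper_force: 51.3
```

arm_command:
  increments:
    - [[-0.15, 0.08, 0], [0, 0, -0.005]]
    - [[-0.3, 0.16, 0], [0, 0, -0.01]]
    - [[-0.45, 0.24, 0], [0, 0, -0.015]]
    - [[-0.6, 0.31, 0], [0, 0, -0.0208]]
    - [[-0.636, 0.333, 0], [0, 0, -0.0208]]
    - [[-0.636, 0.333, 0], [0, 0, -0.0208]]
    - [[-0.636, 0.333, 0], [0, 0, -0.0208]]
    - [[-0.636, 0.333, 0], [0, 0, -0.0208]]
    - [[-0.636, 0.333, 0], [0, 0, -0.0208]]
    - [[-0.636, 0.333, 0], [0, 0, -0.0208]]

```text
time_s: 37.57
position: [0.5232, 0.1717, 0.2106]
tool_rot: [0.001, 0.022, 1.0, 0.0]
wrist_force: [-0.1, -0.1, -0.6]
opening: 0.0451
gripper_force: 51.3
```

arm_command:
  increments:
    - [[-0.15, 0.06, 0], [0, 0, -0.005]]
    - [[-0.3, 0.12, 0], [0, 0, -0.01]]
    - [[-0.45, 0.18, 0], [0, 0, -0.015]]
    - [[-0.6, 0.22, 0], [0, 0, -0.0208]]
    - [[-0.674, 0.248, 0], [0, 0, -0.0208]]
    - [[-0.674, 0.248, 0], [0, 0, -0.0208]]
    - [[-0.674, 0.248, 0.05], [0, 0, -0.0208]]
    - [[-0.674, 0.248, 0.1], [0, 0, -0.0208]]
    - [[-0.674, 0.248, 0.14], [0, 0, -0.0208]]
    - [[-0.674, 0.248, 0.14], [0, 0, -0.0208]]

```text
time_s: 38.4
position: [0.5911, 0.1934, 0.1954]
tool_rot: [-0.0, -0.043, 0.999, 0.0]
wrist_force: [0.0, 0.3, -0.3]
opening: 0.045
gripper_force: 51.3
```

```bash
python3 - <<'E'
from h import *
s=arm.read_state(); print(s["time_s"],s["position"],s["opening"],s["gripper_force"],s["wrist_force"], PO(-.052,-.03,.196))
E
```

```text
38.4 [0.59105868 0.19343535 0.19538793] 0.04497131989068416 51.30381524562836 [ 0.04706119  0.29110439 -0.3132523 ] [0.59181255 0.19358206 0.196     ]
```

arm_command:
  increments:
    - [[0, 0, 0], [0, 0, 0]]
    - [[0, 0, 0], [0, 0, 0]]
    - [[0, 0, 0], [0, 0, 0]]
    - [[0, 0, 0], [0, 0, 0]]
    - [[0, 0, 0], [0, 0, 0]]
    - [[0, 0, -0.05], [0, 0, 0]]
    - [[0, 0, -0.15], [0, 0, 0]]
    - [[0, 0, -0.3], [0, 0, 0]]
    - [[0, 0, -0.45], [0, 0, 0]]
    - [[0, 0, -0.6], [0, 0, 0]]
  jaw: 1

```text
time_s: 39.23
position: [0.5923, 0.1937, 0.2583]
tool_rot: [0.001, -0.043, 0.999, 0.0]
wrist_force: [-0.1, 0.6, -0.6]
opening: 0.0853
gripper_force: 0.0
```

```bash
python3 - <<'E'
from h import *
s=arm.read_state(); print(s["time_s"],s["position"],s["opening"])
w=cam("wrist"); cv2.imwrite("pics/w8.png",w["img"])
P=parcels(cam("top"),BX)
P=parcels(cam("top"),dict(red=(192,234,232,284),orange=BX["orange"],white=BX["white"]))
E
```

```text
39.2333 [0.59226342 0.19368103 0.25827971] 0.08527015121307088
red [226.7 275. ] [0.3685 0.2452] LxW [0.007 0.067] yaw 8.1
brown [248.5 245.5] [0.4493 0.1841] LxW [0.048 0.131] yaw -0.4
orange [362. 243.] [ 0.4504 -0.1332] LxW [0.05  0.089] yaw -1.6
white [406.  241.5] [ 0.4523 -0.2561] LxW [0.05  0.092] yaw -1.9
red [226.9 272.5] [0.3754 0.2446] LxW [0.01  0.059] yaw 8.7
orange [362. 243.] [ 0.4504 -0.1332] LxW [0.05  0.089] yaw -1.6
white [406.  241.5] [ 0.4523 -0.2561] LxW [0.05  0.092] yaw -2.1
```

View pics/w8.png

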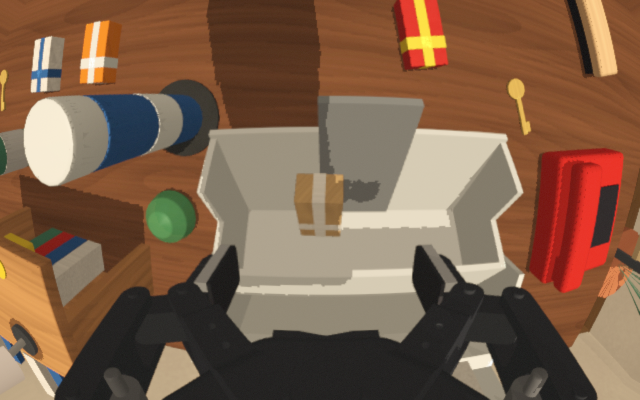

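The wrist view shows the brown parcel lying inside the tilted bin at (320,205), and red still at its place (422,32). From here I measure with wrist-camera ray casts.

```bash
cat >> h.py <<'E'
def wcast(c,s,px,z):
    px=np.atleast_2d(np.asarray(px,float))-[c["cx"],c["cy"]]; r=np.linalg.norm(px,axis=1,keepdims=True); th=r/c["f"]
    d=np.c_[px/np.maximum(r,1e-9)*np.sin(th),np.cos(th)]; T=c["tool_from_camera"]; q=rot(s)
    d=q.apply(d@T[:3,:3].T); o=q.apply(T[:3,3])+s["position"]; return o+d*((z-o[2])/d[:,2])[:,None]
def wparcel(col,z=.030,nshow=3):
    s=arm.read_state(); c=cam("wrist"); h=cv2.cvtColor(c["img"],cv2.COLOR_BGR2HSV).astype(int); H,S,V=h[...,0],h[...,1],h[...,2]
    m=dict(red=((H<6)|(H>174))&(S>200)&(V>110)|(H>23)&(H<34)&(S>170)&(V>150), orange=(H>9)&(H<18)&(S>200)&(V>200)|(S<40)&(V>190), white=(S<50)&(V>170)|(H>100)&(H<125)&(S>100))[col]
    for k in blob(m,None,5)[:nshow]:
        if cv2.contourArea(k)<300: continue
        w=wcast(c,s,k[:,0,:],z)[:,:2].astype(np.float32); rr=cv2.minAreaRect(w); q=cv2.boxPoints(rr)
        e=[np.linalg.norm(q[i]-q[(i+1)%4]) for i in range(2)]; i=int(np.argmax(e)); d=q[i+1]-q[i]
        print(col,"px",k[:,0].mean(0).round(),"at",q.mean(0).round(4),"size",np.round(sorted(e),3),"yaw",round((np.degrees(np.arctan2(d[1],d[0]))+90)%180-90,1))
E
python3 - <<'E'
from h import *
for n in ["red","orange","white"]: wparcel(n)
route([((.50,.23,.26),RP(10)),((.43,.275,.20),RP(14))])
E
```

```text
red px [577. 213.] at [0.6402 0.6051] size [0.202 0.251] yaw 11.4
red px [420.  32.] at [0.4223 0.2889] size [0.053 0.081] yaw 14.1
orange px [ 47. 142.] at [ 0.5751 -0.2429] size [0.134 0.135] yaw -7.3
orange px [397. 218.] at [0.6395 0.2871] size [0.034 0.137] yaw -85.2
orange px [93. 52.] at [ 0.4487 -0.1324] size [0.046 0.084] yaw -2.0
white px [368. 240.] at [0.647  0.2697] size [0.22  0.389] yaw -85.0
white px [ 48. 142.] at [ 0.5754 -0.2427] size [0.137 0.14 ] yaw -47.3
white px [122. 127.] at [ 0.5535 -0.0722] size [0.104 0.119] yaw -82.5
shift [0.883, 0.442, -0.041] turn [0.0001, 0.0001, -0.0139] rows 2.4
shift [0.611, 0.565, 0.6] turn [0.0, 0.0, -0.0111] rows 2.5
```

```bash
python3 - <<'E'
from h import *
route([((.50,.23,.26),RP(10)),((.4195,.288,.17),RP(14)),((.4195,.288,.0325),RP(14))])
E
```

```text
shift [0.883, 0.442, -0.041] turn [0.0001, 0.0001, -0.0139] rows 2.4
shift [0.692, 0.711, 0.9] turn [0.0, 0.0, -0.0111] rows 3.2
shift [0.0, 0.0, 0.688] turn [0.0, 0.0, 0.0] rows 1.6
shift [0.0, 0.0, 0.688] turn [0.0, 0.0, 0.0] rows 1.6
```

arm_command:
  increments:
    - [[0.2, 0.1, -0.01], [0, 0, -0.003]]
    - [[0.4, 0.2, -0.02], [0, 0, -0.006]]
    - [[0.6, 0.3, -0.03], [0, 0, -0.01]]
    - [[0.8, 0.4, -0.04], [0, 0, -0.0139]]
    - [[0.883, 0.442, -0.041], [0, 0, -0.0139]]
    - [[0.883, 0.442, -0.041], [0, 0, -0.0139]]
    - [[0.883, 0.442, -0.041], [0, 0, -0.0139]]
    - [[0.883, 0.442, -0.041], [0, 0, -0.0139]]
    - [[0.883, 0.442, -0.041], [0, 0, -0.0139]]
    - [[0.883, 0.442, -0.041], [0, 0, -0.0139]]

```text
time_s: 40.37
position: [0.5011, 0.2296, 0.2602]
tool_rot: [0.001, -0.086, 0.996, 0.0]
wrist_force: [0.2, -1.0, 0.3]
opening: 0.0856
gripper_force: 0.0
```

arm_command:
  increments:
    - [[0.14, 0.14, 0.15], [0, 0, -0.003]]
    - [[0.28, 0.28, 0.3], [0, 0, -0.006]]
    - [[0.42, 0.42, 0.5], [0, 0, -0.008]]
    - [[0.56, 0.56, 0.7], [0, 0, -0.0111]]
    - [[0.692, 0.711, 0.9], [0, 0, -0.0111]]
    - [[0.692, 0.711, 0.9], [0, 0, -0.0111]]
    - [[0.692, 0.711, 0.9], [0, 0, -0.0111]]
    - [[0.692, 0.711, 0.9], [0, 0, -0.0111]]
    - [[0.692, 0.711, 0.9], [0, 0, -0.0111]]
    - [[0.692, 0.711, 0.9], [0, 0, -0.0111]]

```text
time_s: 41.2
position: [0.4213, 0.2879, 0.1713]
tool_rot: [0.002, -0.121, 0.993, 0.001]
wrist_force: [0.5, 0.5, -0.6]
opening: 0.0853
gripper_force: 0.0
```

```bash
python3 - <<'E'
from h import *
s=arm.read_state(); print(s["time_s"],s["position"])
wparcel("red",nshow=2)
route([((.4195,.288,.0325),RP(14))])
E
```

```text
41.2 [0.42130374 0.28794531 0.17127563]
red px [478. 369.] at [0.6263 0.5536] size [0.054 0.144] yaw 45.3
red px [329. 199.] at [0.4286 0.2909] size [0.041 0.057] yaw 53.8
shift [0.01, 0.002, 0.693] turn [0.0, 0.0002, -0.0001] rows 1.7
shift [0.009, 0.002, 0.693] turn [0.0, 0.0002, -0.0001] rows 1.7
```

arm_command:
  increments:
    - [[0, 0, 0.2], [0, 0, 0]]
    - [[0, 0, 0.4], [0, 0, 0]]
    - [[0, 0, 0.6], [0, 0, 0]]
    - [[0, 0, 0.8], [0, 0, 0]]
    - [[0, 0, 0.9], [0, 0, 0]]
    - [[0, 0, 1.0], [0, 0, 0]]
    - [[0, 0, 1.0], [0, 0, 0]]
    - [[0, 0, 1.0], [0, 0, 0]]
    - [[0, 0, 1.0], [0, 0, 0]]
    - [[0, 0, 1.0], [0, 0, 0]]

```text
time_s: 42.08
position: [0.4208, 0.2885, 0.0714]
tool_rot: [0.001, -0.122, 0.993, 0.001]
wrist_force: [0.1, -0.3, 0.1]
opening: 0.0854
gripper_force: 0.0
```

arm_command:
  increments:
    - [[0, 0, 0.1], [0, 0, 0]]
    - [[0, 0, 0.2], [0, 0, 0]]
    - [[0, 0, 0.3], [0, 0, 0]]
    - [[0, 0, 0.38], [0, 0, 0]]
    - [[0, 0, 0.386], [0, 0, 0]]
    - [[0, 0, 0.386], [0, 0, 0]]
    - [[0, 0, 0.386], [0, 0, 0]]
    - [[0, 0, 0.386], [0, 0, 0]]
    - [[0, 0, 0.386], [0, 0, 0]]
    - [[0, 0, 0.386], [0, 0, 0]]

```text
time_s: 42.92
position: [0.4204, 0.2883, 0.0322]
tool_rot: [0.001, -0.122, 0.993, 0.0]
wrist_force: [0.8, -0.5, 0.3]
opening: 0.0853
gripper_force: 0.0
```

arm_command:
  increments:
    - [[0, 0, 0], [0, 0, 0]]
    - [[0, 0, 0], [0, 0, 0]]
    - [[0, 0, 0], [0, 0, 0]]
    - [[0, 0, 0], [0, 0, 0]]
    - [[0, 0, 0], [0, 0, 0]]
    - [[0, 0, 0], [0, 0, 0]]
    - [[0, 0, 0], [0, 0, 0]]
    - [[0, 0, 0], [0, 0, 0]]
    - [[0, 0, -0.1], [0, 0, 0]]
    - [[0, 0, -0.2], [0, 0, 0]]
  jaw: -1

```text
time_s: 43.75
position: [0.4196, 0.2879, 0.0522]
tool_rot: [0.0, -0.122, 0.993, 0.0]
wrist_force: [0.4, -0.3, -1.3]
opening: 0.0449
gripper_force: 51.3
```

```bash
python3 - <<'E'
from h import *
s=arm.read_state(); print(s["time_s"],s["position"],s["opening"],s["gripper_force"])
route([((.43,.288,.23),RP(10)),(PO(-.052,.08,.22),RO(0)),(PO(-.052,.08,.196),RO(0))])
E
```

```text
43.75 [0.41961875 0.28790297 0.05220758] 0.04487100136207342 51.2859570980072
shift [-0.051, -0.012, -0.889] turn [0.0, 0.0, 0.0055] rows 2.1
shift [-0.051, -0.01, -0.889] turn [0.0, 0.0, 0.0055] rows 2.1
shift [-0.763, -0.058, 0.05] turn [0.0, 0.0, 0.0069] rows 1.8
shift [-0.765, -0.024, 0.05] turn [0.0, 0.0, 0.0069] rows 1.8
shift [0.0, 0.0, 0.24] turn [0.0, 0.0, 0.0] rows 0.6
```

arm_command:
  increments:
    - [[-0.01, 0, -0.2], [0, 0, 0.001]]
    - [[-0.02, 0, -0.4], [0, 0, 0.002]]
    - [[-0.03, -0.01, -0.6], [0, 0, 0.004]]
    - [[-0.05, -0.012, -0.8], [0, 0, 0.0055]]
    - [[-0.051, -0.012, -0.889], [0, 0, 0.0055]]
    - [[-0.051, -0.012, -0.889], [0, 0, 0.0055]]
    - [[-0.051, -0.012, -0.889], [0, 0, 0.0055]]
    - [[-0.051, -0.012, -0.889], [0, 0, 0.0055]]
    - [[-0.051, -0.012, -0.889], [0, 0, 0.0055]]
    - [[-0.051, -0.012, -0.889], [0, 0, 0.0055]]

```text
time_s: 44.58
position: [0.4246, 0.2879, 0.1398]
tool_rot: [-0.0, -0.105, 0.995, -0.0]
wrist_force: [-0.4, -0.7, -1.6]
opening: 0.0453
gripper_force: 51.3
```

arm_command:
  increments:
    - [[-0.01, 0, -0.2], [0, 0, 0.001]]
    - [[-0.02, 0, -0.4], [0, 0, 0.002]]
    - [[-0.03, -0.01, -0.6], [0, 0, 0.004]]
    - [[-0.05, -0.012, -0.8], [0, 0, 0.0055]]
    - [[-0.051, -0.01, -0.889], [0, 0, 0.0055]]
    - [[-0.051, -0.01, -0.889], [0, 0, 0.0055]]
    - [[-0.051, -0.01, -0.889], [0, 0, 0.0055]]
    - [[-0.051, -0.01, -0.889], [0, 0, 0.0055]]
    - [[-0.051, -0.01, -0.889], [0, 0, 0.0055]]
    - [[-0.051, -0.01, -0.889], [0, 0, 0.0055]]

```text
time_s: 45.42
position: [0.4298, 0.288, 0.2286]
tool_rot: [-0.0, -0.087, 0.996, 0.0]
wrist_force: [0.6, 0.7, -1.8]
opening: 0.0451
gripper_force: 51.4
```

arm_command:
  increments:
    - [[-0.15, -0.01, 0], [0, 0, 0.002]]
    - [[-0.3, -0.02, 0.01], [0, 0, 0.004]]
    - [[-0.45, -0.03, 0.02], [0, 0, 0.006]]
    - [[-0.6, -0.04, 0.03], [0, 0, 0.0069]]
    - [[-0.763, -0.058, 0.05], [0, 0, 0.0069]]
    - [[-0.763, -0.058, 0.05], [0, 0, 0.0069]]
    - [[-0.763, -0.058, 0.05], [0, 0, 0.0069]]
    - [[-0.763, -0.058, 0.05], [0, 0, 0.0069]]
    - [[-0.763, -0.058, 0.05], [0, 0, 0.0069]]
    - [[-0.763, -0.058, 0.05], [0, 0, 0.0069]]

```text
time_s: 46.25
position: [0.5059, 0.2958, 0.2249]
tool_rot: [0.001, -0.066, 0.998, 0.0]
wrist_force: [-0.6, 0.3, -0.8]
opening: 0.0453
gripper_force: 51.4
```

arm_command:
  increments:
    - [[-0.15, -0.01, 0], [0, 0, 0.002]]
    - [[-0.3, -0.01, 0.01], [0, 0, 0.004]]
    - [[-0.45, -0.02, 0.02], [0, 0, 0.006]]
    - [[-0.6, -0.02, 0.03], [0, 0, 0.0069]]
    - [[-0.765, -0.024, 0.05], [0, 0, 0.0069]]
    - [[-0.765, -0.024, 0.05], [0, 0, 0.0069]]
    - [[-0.765, -0.024, 0.12], [0, 0, 0.0069]]
    - [[-0.765, -0.024, 0.2], [0, 0, 0.0069]]
    - [[-0.765, -0.024, 0.28], [0, 0, 0.0069]]
    - [[-0.765, -0.024, 0.29], [0, 0, 0.0069]]

```text
time_s: 47.08
position: [0.581, 0.3032, 0.1939]
tool_rot: [-0.001, -0.044, 0.999, -0.0]
wrist_force: [-0.3, 0.1, -1.6]
opening: 0.0452
gripper_force: 51.4
```

arm_command:
  increments:
    - [[0, 0, 0], [0, 0, 0]]
    - [[0, 0, 0], [0, 0, 0]]
    - [[0, 0, 0], [0, 0, 0]]
    - [[0, 0, 0], [0, 0, 0]]
    - [[0, 0, 0], [0, 0, 0]]
    - [[0, 0, -0.05], [0, 0, 0]]
    - [[0, 0, -0.15], [0, 0, 0]]
    - [[0, 0, -0.35], [0, 0, 0]]
    - [[0, 0, -0.6], [0, 0, 0]]
    - [[0, 0, -0.9], [0, 0, 0]]
  jaw: 1

```text
time_s: 47.92
position: [0.582, 0.3032, 0.2868]
tool_rot: [-0.0, -0.044, 0.999, 0.0]
wrist_force: [0.8, 0.4, -0.6]
opening: 0.0854
gripper_force: 0.0
```

```bash
python3 - <<'E'
from h import *
s=arm.read_state(); print(s["time_s"],s["position"],s["opening"])
c=cam("wrist"); np.save("w9.npy",c["img"]); h=cv2.cvtColor(c["img"],cv2.COLOR_BGR2HSV).astype(int); m=((h[...,0]<6)|(h[...,0]>174))&(h[...,1]>180)&(h[...,2]>70)
for k in blob(m,None,5)[:4]: print("red px",cv2.boundingRect(k),cv2.contourArea(k), wcast(c,s,k[:,0].mean(0),.08).round(3))
P=parcels(cam("top"),dict(orange=BX["orange"],white=BX["white"]))
b=(.449,-.1328)
route([((.56,.10,.33),RP(0)),((*b,.33),RP(-1.8)),((*b,.0325),RP(-1.8))])
E
```

```text
47.9167 [0.58197722 0.30315954 0.28682162] 0.08535270479945173
red px (466, 141, 105, 152) 12552.0 [[0.604 0.549 0.08 ]]
red px (297, 169, 17, 45) 563.5 [[0.603 0.283 0.08 ]]
red px (326, 168, 14, 45) 547.0 [[0.6   0.312 0.08 ]]
red px (15, 224, 34, 21) 203.5 [[ 0.718 -0.194  0.08 ]]
orange [362. 243.] [ 0.4504 -0.1332] LxW [0.05  0.089] yaw -1.6
white [406.  241.5] [ 0.4523 -0.2561] LxW [0.05  0.092] yaw -1.9
shift [0.14, -0.67, -0.129] turn [0.0002, 0.0005, 0.0047] rows 1.7
shift [0.121, -0.674, -0.128] turn [0.0002, 0.0005, 0.0047] rows 1.7
shift [0.101, -0.678, -0.127] turn [0.0002, 0.0005, 0.0047] rows 1.7
shift [0.37, -0.776, 0.0] turn [0.0, 0.0, 0.0017] rows 2.1
shift [0.362, -0.78, 0.0] turn [0.0, 0.0, 0.0017] rows 2.1
shift [0.354, -0.784, 0.0] turn [0.0, 0.0, 0.0017] rows 2.1
shift [0.0, 0.0, 0.992] turn [0.0, 0.0, 0.0] rows 2.4
shift [0.0, 0.0, 0.992] turn [0.0, 0.0, 0.0] rows 2.4
shift [0.0, 0.0, 0.992] turn [0.0, 0.0, 0.0] rows 2.4
```

arm_command:
  increments:
    - [[0.06, -0.18, -0.1], [0, 0, 0.001]]
    - [[0.12, -0.36, -0.2], [0, 0, 0.002]]
    - [[0.18, -0.54, -0.2], [0, 0, 0.003]]
    - [[0.24, -0.72, -0.2], [0, 0, 0.004]]
    - [[0.29, -0.872, -0.2], [0, 0, 0.004]]
    - [[0.29, -0.872, -0.2], [0, 0, 0.004]]
    - [[0.29, -0.872, -0.2], [0, 0, 0.004]]
    - [[0.29, -0.872, -0.2], [0, 0, 0.004]]
    - [[0.29, -0.872, -0.2], [0, 0, 0.004]]
    - [[0.29, -0.872, -0.2], [0, 0, 0.004]]

```text
time_s: 48.85
position: [0.5614, 0.2147, 0.3057]
tool_rot: [0.001, -0.032, 0.999, 0.0]
wrist_force: [0.2, -0.4, 0.1]
opening: 0.0849
gripper_force: 0.0
```

arm_command:
  increments:
    - [[0.06, -0.18, -0.1], [0, 0, 0.001]]
    - [[0.12, -0.36, -0.2], [0, 0, 0.002]]
    - [[0.18, -0.54, -0.2], [0, 0, 0.003]]
    - [[0.24, -0.72, -0.2], [0, 0, 0.004]]
    - [[0.29, -0.872, -0.2], [0, 0, 0.004]]
    - [[0.29, -0.872, -0.2], [0, 0, 0.004]]
    - [[0.29, -0.872, -0.2], [0, 0, 0.004]]
    - [[0.29, -0.872, -0.2], [0, 0, 0.004]]
    - [[0.29, -0.872, -0.2], [0, 0, 0.004]]
    - [[0.29, -0.872, -0.2], [0, 0, 0.004]]

```text
time_s: 49.68
position: [0.538, 0.1259, 0.3255]
tool_rot: [0.001, -0.019, 1.0, 0.0]
wrist_force: [-1.1, 0.4, 0.4]
opening: 0.0856
gripper_force: 0.0
```

arm_command:
  increments:
    - [[0.06, -0.18, 0], [0, 0, 0.001]]
    - [[0.12, -0.36, 0], [0, 0, 0.002]]
    - [[0.18, -0.54, 0], [0, 0, 0.003]]
    - [[0.24, -0.72, 0], [0, 0, 0.004]]
    - [[0.29, -0.872, 0], [0, 0, 0.004]]
    - [[0.29, -0.872, 0], [0, 0, 0.004]]
    - [[0.29, -0.872, 0], [0, 0, 0.004]]
    - [[0.29, -0.872, 0], [0, 0, 0.004]]
    - [[0.29, -0.872, 0], [0, 0, 0.004]]
    - [[0.29, -0.872, 0], [0, 0, 0.004]]

```text
time_s: 50.52
position: [0.5124, 0.0376, 0.3255]
tool_rot: [0.001, -0.007, 1.0, 0.0]
wrist_force: [0.3, 0.7, -0.4]
opening: 0.0856
gripper_force: 0.0
```

arm_command:
  increments:
    - [[0.06, -0.18, 0], [0, 0, 0.001]]
    - [[0.12, -0.36, 0], [0, 0, 0.002]]
    - [[0.18, -0.54, 0], [0, 0, 0.003]]
    - [[0.24, -0.72, 0], [0, 0, 0.004]]
    - [[0.29, -0.872, 0], [0, 0, 0.004]]
    - [[0.29, -0.872, 0], [0, 0, 0.004]]
    - [[0.29, -0.872, 0], [0, 0, 0.004]]
    - [[0.29, -0.872, 0], [0, 0, 0.004]]
    - [[0.29, -0.872, 0], [0, 0, 0.004]]
    - [[0.29, -0.872, 0], [0, 0, 0.004]]

```text
time_s: 51.35
position: [0.4845, -0.0499, 0.3255]
tool_rot: [0.001, 0.006, 1.0, 0.0]
wrist_force: [0.4, -0.2, -0.2]
opening: 0.0854
gripper_force: 0.0
```

```bash
python3 - <<'E'
from h import *
s=arm.read_state(); print(s["time_s"],s["position"])
wparcel("orange"); wparcel("white")
b=(.449,-.1328)
route([((*b,.23),RP(-1.8)),((*b,.0325),RP(-1.8))])
E
```

```text
51.35 [ 0.48450148 -0.04994657  0.32547083]
orange px [391. 273.] at [0.6669 0.0463] size [0.088 0.111] yaw 7.7
orange px [469. 237.] at [0.622  0.1903] size [0.089 0.119] yaw -84.9
orange px [106. 285.] at [ 0.7141 -0.4876] size [0.072 0.103] yaw -49.7
white px [520. 263.] at [0.6797 0.3285] size [0.142 0.447] yaw 70.1
white px [391. 271.] at [0.6631 0.0459] size [0.09  0.123] yaw 7.7
white px [183. 142.] at [ 0.4522 -0.2514] size [0.057 0.085] yaw -3.5
shift [0.346, -0.831, 0.954] turn [0.0001, 0.0002, 0.0032] rows 3.1
shift [0.0, 0.0, 0.988] turn [0.0, 0.0, 0.0] rows 2.4
shift [0.0, 0.0, 0.988] turn [0.0, 0.0, 0.0] rows 2.4
```

arm_command:
  increments:
    - [[0.08, -0.2, 0.1], [0, 0, 0.001]]
    - [[0.16, -0.4, 0.3], [0, 0, 0.002]]
    - [[0.24, -0.6, 0.5], [0, 0, 0.003]]
    - [[0.32, -0.8, 0.75], [0, 0, 0.0032]]
    - [[0.346, -0.831, 0.954], [0, 0, 0.0032]]
    - [[0.346, -0.831, 0.954], [0, 0, 0.0032]]
    - [[0.346, -0.831, 0.954], [0, 0, 0.0032]]
    - [[0.346, -0.831, 0.954], [0, 0, 0.0032]]
    - [[0.346, -0.831, 0.954], [0, 0, 0.0032]]
    - [[0.346, -0.831, 0.954], [0, 0, 0.0032]]

```text
time_s: 52.28
position: [0.4498, -0.1331, 0.2312]
tool_rot: [0.002, 0.016, 1.0, -0.0]
wrist_force: [0.3, -0.2, -0.1]
opening: 0.0853
gripper_force: 0.0
```

arm_command:
  increments:
    - [[0, 0, 0.2], [0, 0, 0]]
    - [[0, 0, 0.4], [0, 0, 0]]
    - [[0, 0, 0.6], [0, 0, 0]]
    - [[0, 0, 0.8], [0, 0, 0]]
    - [[0, 0, 0.988], [0, 0, 0]]
    - [[0, 0, 0.988], [0, 0, 0]]
    - [[0, 0, 0.988], [0, 0, 0]]
    - [[0, 0, 0.988], [0, 0, 0]]
    - [[0, 0, 0.988], [0, 0, 0]]
    - [[0, 0, 0.988], [0, 0, 0]]

```text
time_s: 53.12
position: [0.4497, -0.1335, 0.1324]
tool_rot: [0.002, 0.016, 1.0, -0.0]
wrist_force: [-0.3, 0.1, -0.4]
opening: 0.0853
gripper_force: 0.0
```

```bash
python3 - <<'E'
from h import *
s=arm.read_state(); print(s["time_s"],s["position"])
wparcel("orange"); wparcel("white")
route([((.449,-.1328,.0325),RP(-1.8))])
E
```

```text
53.1167 [ 0.44974728 -0.13353226  0.13239968]
orange px [328. 199.] at [ 0.449  -0.1312] size [0.045 0.084] yaw -2.4
orange px [618. 345.] at [0.7421 0.3596] size [0.116 0.293] yaw 40.0
orange px [187. 191.] at [ 0.4363 -0.2431] size [0.018 0.051] yaw -1.7
white px [179. 207.] at [ 0.4507 -0.2518] size [0.058 0.089] yaw -1.4
white px [613. 352.] at [0.76   0.3701] size [0.135 0.344] yaw 43.5
white px [328. 205.] at [ 0.4501 -0.1263] size [0.047 0.087] yaw -20.3
shift [0.007, 0.006, 0.995] turn [0.0, 0.0004, -0.0002] rows 2.4
```

arm_command:
  increments:
    - [[0, 0.01, 0.15], [0, 0, 0]]
    - [[0, 0.02, 0.3], [0, 0, 0]]
    - [[0, 0.02, 0.45], [0, 0, 0]]
    - [[0, 0.02, 0.6], [0, 0, 0]]
    - [[0, 0.02, 0.75], [0, 0, 0]]
    - [[0, 0.02, 0.88], [0, 0, 0]]
    - [[0, 0.02, 0.995], [0, 0, 0]]
    - [[0, 0.02, 0.995], [0, 0, 0]]
    - [[0, 0.02, 0.995], [0, 0, 0]]
    - [[0, 0.02, 0.995], [0, 0, 0]]

```text
time_s: 54.05
position: [0.4496, -0.1313, 0.0324]
tool_rot: [0.001, 0.016, 1.0, 0.0]
wrist_force: [0.1, -0.3, 0.3]
opening: 0.0855
gripper_force: 0.0
```

arm_command:
  increments:
    - [[0, 0, 0], [0, 0, 0]]
    - [[0, 0, 0], [0, 0, 0]]
    - [[0, 0, 0], [0, 0, 0]]
    - [[0, 0, 0], [0, 0, 0]]
    - [[0, 0, 0], [0, 0, 0]]
    - [[0, 0, 0], [0, 0, 0]]
    - [[0, 0, 0], [0, 0, 0]]
    - [[0, 0, -0.1], [0, 0, 0]]
    - [[0, 0, -0.3], [0, 0, 0]]
    - [[0, 0, -0.5], [0, 0, 0]]
  jaw: -1

```text
time_s: 54.88
position: [0.4484, -0.1309, 0.082]
tool_rot: [-0.0, 0.016, 1.0, 0.001]
wrist_force: [0.1, 0.3, -0.6]
opening: 0.045
gripper_force: 51.5
```

arm_command:
  increments:
    - [[0, 0, -0.2], [0, 0, 0]]
    - [[0, 0, -0.4], [0, 0, 0]]
    - [[0, 0, -0.6], [0, 0, 0]]
    - [[0, 0, -0.8], [0, 0, 0]]
    - [[0, 0, -0.98], [0, 0, 0]]
    - [[0, 0, -0.98], [0, 0, 0]]
    - [[0, 0, -0.98], [0, 0, 0]]
    - [[0, 0, -0.98], [0, 0, 0]]
    - [[0, 0, -0.98], [0, 0, 0]]
    - [[0, 0, -0.98], [0, 0, 0]]

```text
time_s: 55.72
position: [0.4483, -0.131, 0.1787]
tool_rot: [-0.0, 0.016, 1.0, 0.001]
wrist_force: [0.1, -0.7, -0.6]
opening: 0.0452
gripper_force: 51.5
```

```bash
python3 - <<'E'
from h import *
s=arm.read_state(); print(s["time_s"],s["position"],s["opening"],s["gripper_force"])
route([((.43,-.02,.30),RP(0)),((.46,.12,.30),RP(3)),(PO(-.052,.028,.23),RO(0)),(PO(-.052,.028,.196),RO(0))])
E
```

```text
55.7167 [ 0.44828655 -0.13096898  0.17871488] 0.04523170427243285 51.46744430065155
shift [0.11, 0.553, -0.606] turn [0.0001, -0.0, -0.0026] rows 2.0
shift [0.101, 0.554, -0.606] turn [0.0001, -0.0, -0.0026] rows 2.0
shift [-0.15, 0.7, 0.0] turn [0.0, 0.0, -0.0042] rows 1.7
shift [-0.168, 0.696, 0.0] turn [0.0, 0.0, -0.0042] rows 1.7
shift [-0.667, 0.623, 0.35] turn [0.0, 0.0, -0.0028] rows 2.3
shift [-0.678, 0.611, 0.35] turn [0.0, 0.0, -0.0028] rows 2.3
shift [0.0, 0.0, 0.34] turn [0.0, 0.0, 0.0] rows 0.8
```

arm_command:
  increments:
    - [[0.02, 0.1, -0.12], [0, 0, 0]]
    - [[0.04, 0.22, -0.24], [0, 0, -0.001]]
    - [[0.07, 0.34, -0.36], [0, 0, -0.002]]
    - [[0.09, 0.45, -0.48], [0, 0, -0.0026]]
    - [[0.11, 0.553, -0.606], [0, 0, -0.0026]]
    - [[0.11, 0.553, -0.606], [0, 0, -0.0026]]
    - [[0.11, 0.553, -0.606], [0, 0, -0.0026]]
    - [[0.11, 0.553, -0.606], [0, 0, -0.0026]]
    - [[0.11, 0.553, -0.606], [0, 0, -0.0026]]
    - [[0.11, 0.553, -0.606], [0, 0, -0.0026]]

```text
time_s: 56.55
position: [0.4393, -0.076, 0.2395]
tool_rot: [-0.0, 0.008, 1.0, 0.001]
wrist_force: [-0.1, 0.8, -0.3]
opening: 0.0452
gripper_force: 51.5
```

arm_command:
  increments:
    - [[0.02, 0.1, -0.12], [0, 0, 0]]
    - [[0.04, 0.22, -0.24], [0, 0, -0.001]]
    - [[0.07, 0.34, -0.36], [0, 0, -0.002]]
    - [[0.09, 0.45, -0.48], [0, 0, -0.0026]]
    - [[0.101, 0.554, -0.606], [0, 0, -0.0026]]
    - [[0.101, 0.554, -0.606], [0, 0, -0.0026]]
    - [[0.101, 0.554, -0.606], [0, 0, -0.0026]]
    - [[0.101, 0.554, -0.606], [0, 0, -0.0026]]
    - [[0.101, 0.554, -0.606], [0, 0, -0.0026]]
    - [[0.101, 0.554, -0.606], [0, 0, -0.0026]]

```text
time_s: 57.38
position: [0.4301, -0.0206, 0.3002]
tool_rot: [0.0, 0.0, 1.0, 0.0]
wrist_force: [-0.2, 0.5, -0.8]
opening: 0.045
gripper_force: 51.5
```

arm_command:
  increments:
    - [[-0.03, 0.14, 0], [0, 0, -0.001]]
    - [[-0.06, 0.28, 0], [0, 0, -0.002]]
    - [[-0.09, 0.42, 0], [0, 0, -0.003]]
    - [[-0.12, 0.56, 0], [0, 0, -0.0042]]
    - [[-0.15, 0.7, 0], [0, 0, -0.0042]]
    - [[-0.15, 0.7, 0], [0, 0, -0.0042]]
    - [[-0.15, 0.7, 0], [0, 0, -0.0042]]
    - [[-0.15, 0.7, 0], [0, 0, -0.0042]]
    - [[-0.15, 0.7, 0], [0, 0, -0.0042]]
    - [[-0.15, 0.7, 0], [0, 0, -0.0042]]

```text
time_s: 58.22
position: [0.4453, 0.0492, 0.301]
tool_rot: [0.001, -0.013, 1.0, 0.0]
wrist_force: [0.7, -0.3, -0.6]
opening: 0.0451
gripper_force: 51.5
```

arm_command:
  increments:
    - [[-0.03, 0.14, 0], [0, 0, -0.001]]
    - [[-0.06, 0.28, 0], [0, 0, -0.002]]
    - [[-0.1, 0.42, 0], [0, 0, -0.003]]
    - [[-0.13, 0.56, 0], [0, 0, -0.0042]]
    - [[-0.168, 0.696, 0], [0, 0, -0.0042]]
    - [[-0.168, 0.696, 0], [0, 0, -0.0042]]
    - [[-0.168, 0.696, 0], [0, 0, -0.0042]]
    - [[-0.168, 0.696, 0], [0, 0, -0.0042]]
    - [[-0.168, 0.696, 0], [0, 0, -0.0042]]
    - [[-0.168, 0.696, 0], [0, 0, -0.0042]]

```text
time_s: 59.05
position: [0.4602, 0.1192, 0.3012]
tool_rot: [0.001, -0.026, 1.0, 0.0]
wrist_force: [-0.4, -0.2, -0.4]
opening: 0.0449
gripper_force: 51.5
```

arm_command:
  increments:
    - [[-0.13, 0.12, 0.07], [0, 0, 0]]
    - [[-0.26, 0.24, 0.14], [0, 0, -0.001]]
    - [[-0.4, 0.36, 0.21], [0, 0, -0.002]]
    - [[-0.53, 0.48, 0.28], [0, 0, -0.0028]]
    - [[-0.667, 0.623, 0.35], [0, 0, -0.0028]]
    - [[-0.667, 0.623, 0.35], [0, 0, -0.0028]]
    - [[-0.667, 0.623, 0.35], [0, 0, -0.0028]]
    - [[-0.667, 0.623, 0.35], [0, 0, -0.0028]]
    - [[-0.667, 0.623, 0.35], [0, 0, -0.0028]]
    - [[-0.667, 0.623, 0.35], [0, 0, -0.0028]]

```text
time_s: 59.88
position: [0.5235, 0.1851, 0.2668]
tool_rot: [0.001, -0.035, 0.999, 0.0]
wrist_force: [0.1, -0.4, -1.0]
opening: 0.0453
gripper_force: 51.5
```

```bash
python3 - <<'E'
from h import *
s=arm.read_state(); print(s["time_s"],s["position"],s["opening"],s["gripper_force"])
route([(PO(-.052,.020,.23),RO(0)),(PO(-.052,.020,.196),RO(0))])
E
```

```text
59.8833 [0.52347343 0.18506972 0.26679597] 0.04526386604244536 51.50140464305878
shift [-0.678, 0.537, 0.37] turn [0.0001, 0.0003, -0.0028] rows 2.3
shift [0.0, 0.0, 0.34] turn [0.0, 0.0, 0.0] rows 0.8
```

arm_command:
  increments:
    - [[-0.13, 0.1, 0.07], [0, 0, 0]]
    - [[-0.26, 0.2, 0.14], [0, 0, -0.001]]
    - [[-0.4, 0.31, 0.21], [0, 0, -0.002]]
    - [[-0.53, 0.42, 0.28], [0, 0, -0.0028]]
    - [[-0.678, 0.537, 0.37], [0, 0, -0.0028]]
    - [[-0.678, 0.537, 0.37], [0, 0, -0.0028]]
    - [[-0.678, 0.537, 0.45], [0, 0, -0.0028]]
    - [[-0.678, 0.537, 0.55], [0, 0, -0.0028]]
    - [[-0.678, 0.537, 0.65], [0, 0, -0.0028]]
    - [[-0.678, 0.537, 0.71], [0, 0, -0.0028]]

```text
time_s: 60.72
position: [0.5866, 0.2433, 0.194]
tool_rot: [-0.0, -0.044, 0.999, 0.0]
wrist_force: [-0.3, 0.1, -0.2]
opening: 0.0448
gripper_force: 51.5
```

arm_command:
  increments:
    - [[0, 0, 0], [0, 0, 0]]
    - [[0, 0, 0], [0, 0, 0]]
    - [[0, 0, 0], [0, 0, 0]]
    - [[0, 0, 0], [0, 0, 0]]
    - [[0, 0, 0], [0, 0, 0]]
    - [[0, 0, -0.05], [0, 0, 0]]
    - [[0, 0, -0.15], [0, 0, 0]]
    - [[0, 0, -0.35], [0, 0, 0]]
    - [[0, 0, -0.6], [0, 0, 0]]
    - [[0, 0, -0.9], [0, 0, 0]]
  jaw: 1

```text
time_s: 61.55
position: [0.5868, 0.2438, 0.2864]
tool_rot: [-0.0, -0.044, 0.999, 0.0]
wrist_force: [0.8, -0.5, 0.2]
opening: 0.0851
gripper_force: 0.0
```

```bash
python3 - <<'E'
from h import *
s=arm.read_state(); print(s["time_s"],s["position"],s["opening"])
c=cam("wrist"); cv2.imwrite("pics/w10.png",c["img"]); h=cv2.cvtColor(c["img"],cv2.COLOR_BGR2HSV).astype(int); H,S,V=h[...,0],h[...,1],h[...,2]
for n,m in dict(red=((H<6)|(H>174))&(S>180)&(V>70),orange=(H>8)&(H<19)&(S>215)&(V>160)).items():
  for k in blob(m,(200,100,540,300),5)[:3]: print(n,cv2.boundingRect(k),cv2.contourArea(k), wcast(c,s,k[:,0].mean(0),.09).round(3))
P=parcels(cam("top"),dict(white=BX["white"]))
route([((.48,.02,.33),RP(0)),((.451,-.254,.33),RP(-2)),((.451,-.254,.0325),RP(-2))])
E
```

```text
61.55 [0.58684576 0.24381819 0.2863514 ] 0.08509548886054567
red (497, 146, 43, 143) 4898.0 [[0.612 0.494 0.09 ]]
red (352, 169, 19, 45) 666.5 [[0.599 0.282 0.09 ]]
red (379, 169, 18, 45) 504.0 [[0.597 0.312 0.09 ]]
orange (308, 171, 13, 44) 448.0 [[0.605 0.234 0.09 ]]
orange (335, 178, 15, 37) 330.5 [[0.606 0.263 0.09 ]]
orange (309, 223, 10, 3) 8.5 [[0.642 0.236 0.09 ]]
white [406.  241.5] [ 0.4523 -0.2561] LxW [0.05  0.092] yaw -2.1
shift [0.428, -0.713, -0.134] turn [0.0001, 0.0005, 0.0047] rows 2.0
shift [0.408, -0.726, -0.132] turn [0.0001, 0.0005, 0.0047] rows 2.0
shift [0.386, -0.738, -0.13] turn [0.0001, 0.0005, 0.0047] rows 2.0
shift [0.097, -0.913, 0.0] turn [0.0, 0.0, 0.0019] rows 2.2
shift [0.086, -0.914, 0.0] turn [0.0, 0.0, 0.0019] rows 2.2
shift [0.075, -0.915, 0.0] turn [0.0, 0.0, 0.0019] rows 2.2
shift [0.0, 0.0, 0.992] turn [0.0, 0.0, 0.0] rows 2.4
shift [0.0, 0.0, 0.992] turn [0.0, 0.0, 0.0] rows 2.4
shift [0.0, 0.0, 0.992] turn [0.0, 0.0, 0.0] rows 2.4
```

arm_command:
  increments:
    - [[0.1, -0.15, -0.1], [0, 0, 0.001]]
    - [[0.2, -0.3, -0.13], [0, 0, 0.002]]
    - [[0.3, -0.5, -0.134], [0, 0, 0.003]]
    - [[0.428, -0.713, -0.134], [0, 0, 0.0047]]
    - [[0.428, -0.713, -0.134], [0, 0, 0.0047]]
    - [[0.428, -0.713, -0.134], [0, 0, 0.0047]]
    - [[0.428, -0.713, -0.134], [0, 0, 0.0047]]
    - [[0.428, -0.713, -0.134], [0, 0, 0.0047]]
    - [[0.428, -0.713, -0.134], [0, 0, 0.0047]]
    - [[0.428, -0.713, -0.134], [0, 0, 0.0047]]

```text
time_s: 62.48
position: [0.5513, 0.1698, 0.2985]
tool_rot: [0.001, -0.03, 1.0, 0.0]
wrist_force: [0.3, -0.5, 0.3]
opening: 0.0855
gripper_force: 0.0
```

arm_command:
  increments:
    - [[0.1, -0.18, -0.03], [0, 0, 0.001]]
    - [[0.2, -0.36, -0.06], [0, 0, 0.002]]
    - [[0.3, -0.54, -0.1], [0, 0, 0.003]]
    - [[0.408, -0.726, -0.132], [0, 0, 0.0047]]
    - [[0.408, -0.726, -0.132], [0, 0, 0.0047]]
    - [[0.408, -0.726, -0.132], [0, 0, 0.0047]]
    - [[0.408, -0.726, -0.132], [0, 0, 0.0047]]
    - [[0.408, -0.726, -0.132], [0, 0, 0.0047]]
    - [[0.408, -0.726, -0.132], [0, 0, 0.0047]]
    - [[0.408, -0.726, -0.132], [0, 0, 0.0047]]

```text
time_s: 63.32
position: [0.5147, 0.0948, 0.3115]
tool_rot: [0.0, -0.015, 1.0, 0.0]
wrist_force: [0.8, 0.0, 0.5]
opening: 0.0854
gripper_force: 0.0
```

arm_command:
  increments:
    - [[0.1, -0.18, -0.03], [0, 0, 0.001]]
    - [[0.2, -0.36, -0.06], [0, 0, 0.002]]
    - [[0.3, -0.54, -0.1], [0, 0, 0.003]]
    - [[0.386, -0.738, -0.13], [0, 0, 0.0047]]
    - [[0.386, -0.738, -0.13], [0, 0, 0.0047]]
    - [[0.386, -0.738, -0.13], [0, 0, 0.0047]]
    - [[0.386, -0.738, -0.13], [0, 0, 0.0047]]
    - [[0.386, -0.738, -0.13], [0, 0, 0.0047]]
    - [[0.386, -0.738, -0.13], [0, 0, 0.0047]]
    - [[0.386, -0.738, -0.13], [0, 0, 0.0047]]

```text
time_s: 64.15
position: [0.4783, 0.02, 0.3244]
tool_rot: [0.0, -0.0, 1.0, 0.0]
wrist_force: [-0.1, -0.1, 0.2]
opening: 0.0853
gripper_force: 0.0
```

arm_command:
  increments:
    - [[0.02, -0.22, 0], [0, 0, 0]]
    - [[0.04, -0.45, 0], [0, 0, 0.001]]
    - [[0.07, -0.7, 0], [0, 0, 0.0019]]
    - [[0.097, -0.913, 0], [0, 0, 0.0019]]
    - [[0.097, -0.913, 0], [0, 0, 0.0019]]
    - [[0.097, -0.913, 0], [0, 0, 0.0019]]
    - [[0.097, -0.913, 0], [0, 0, 0.0019]]
    - [[0.097, -0.913, 0], [0, 0, 0.0019]]
    - [[0.097, -0.913, 0], [0, 0, 0.0019]]
    - [[0.097, -0.913, 0], [0, 0, 0.0019]]

```text
time_s: 64.98
position: [0.4685, -0.0712, 0.3246]
tool_rot: [0.001, 0.006, 1.0, 0.0]
wrist_force: [-0.4, -1.1, 0.1]
opening: 0.0855
gripper_force: 0.0
```

arm_command:
  increments:
    - [[0.02, -0.22, 0.1], [0, 0, 0]]
    - [[0.04, -0.45, 0.3], [0, 0, 0.001]]
    - [[0.06, -0.7, 0.5], [0, 0, 0.0019]]
    - [[0.086, -0.914, 0.75], [0, 0, 0.0019]]
    - [[0.086, -0.914, 0.95], [0, 0, 0.0019]]
    - [[0.086, -0.914, 0.95], [0, 0, 0.0019]]
    - [[0.086, -0.914, 0.95], [0, 0, 0.0019]]
    - [[0.086, -0.914, 0.95], [0, 0, 0.0019]]
    - [[0.086, -0.914, 0.95], [0, 0, 0.0019]]
    - [[0.086, -0.914, 0.95], [0, 0, 0.0019]]

```text
time_s: 65.82
position: [0.4596, -0.1629, 0.2308]
tool_rot: [0.002, 0.012, 1.0, -0.0]
wrist_force: [-0.4, -1.1, 0.2]
opening: 0.0854
gripper_force: 0.0
```

```bash
python3 - <<'E'
from h import *
s=arm.read_state(); print(s["time_s"],s["position"])
wparcel("white")
route([((.451,-.254,.13),RP(-2)),((.451,-.254,.0325),RP(-2))])
E
```

```text
65.8167 [ 0.45959731 -0.16290762  0.23080462]
white px [556. 299.] at [0.8681 0.4874] size [0.212 1.236] yaw 48.9
white px [239. 169.] at [ 0.4514 -0.2548] size [0.051 0.086] yaw -1.8
white px [170. 373.] at [ 0.8186 -0.4448] size [0.066 0.236] yaw -34.8
shift [0.033, -0.456, 0.503] turn [-0.0, 0.0002, 0.0009] rows 1.6
shift [0.03, -0.456, 0.503] turn [-0.0, 0.0002, 0.0009] rows 1.6
shift [0.0, 0.0, 0.975] turn [0.0, 0.0, 0.0] rows 2.3
```

arm_command:
  increments:
    - [[0.02, -0.2, 0.2], [0, 0, 0]]
    - [[0.03, -0.4, 0.4], [0, 0, 0.001]]
    - [[0.05, -0.6, 0.6], [0, 0, 0.0018]]
    - [[0.063, -0.8, 0.8], [0, 0, 0.0018]]
    - [[0.063, -0.915, 1.0], [0, 0, 0.0018]]
    - [[0.063, -0.915, 1.0], [0, 0, 0.0018]]
    - [[0.063, -0.915, 1.0], [0, 0, 0.0018]]
    - [[0.063, -0.915, 1.0], [0, 0, 0.0018]]
    - [[0.063, -0.915, 1.0], [0, 0, 0.0018]]
    - [[0.063, -0.915, 1.0], [0, 0, 0.0018]]

```text
time_s: 66.7
position: [0.4512, -0.2541, 0.1307]
tool_rot: [0.001, 0.017, 1.0, -0.0]
wrist_force: [0.1, 0.2, 0.6]
opening: 0.0855
gripper_force: 0.0
```

arm_command:
  increments:
    - [[0, 0, 0.15], [0, 0, 0]]
    - [[0, 0, 0.3], [0, 0, 0]]
    - [[0, 0, 0.45], [0, 0, 0]]
    - [[0, 0, 0.6], [0, 0, 0]]
    - [[0, 0, 0.75], [0, 0, 0]]
    - [[0, 0, 0.88], [0, 0, 0]]
    - [[0, 0, 0.983], [0, 0, 0]]
    - [[0, 0, 0.983], [0, 0, 0]]
    - [[0, 0, 0.983], [0, 0, 0]]
    - [[0, 0, 0.983], [0, 0, 0]]

```text
time_s: 67.53
position: [0.4511, -0.2545, 0.0319]
tool_rot: [0.001, 0.018, 1.0, 0.0]
wrist_force: [0.6, -0.4, 0.4]
opening: 0.0855
gripper_force: 0.0
```

arm_command:
  increments:
    - [[0, 0, 0], [0, 0, 0]]
    - [[0, 0, 0], [0, 0, 0]]
    - [[0, 0, 0], [0, 0, 0]]
    - [[0, 0, 0], [0, 0, 0]]
    - [[0, 0, 0], [0, 0, 0]]
    - [[0, 0, 0], [0, 0, 0]]
    - [[0, 0, 0], [0, 0, 0]]
    - [[0, 0, -0.1], [0, 0, 0]]
    - [[0, 0, -0.3], [0, 0, 0]]
    - [[0, 0, -0.5], [0, 0, 0]]
  jaw: -1

```text
time_s: 68.37
position: [0.4499, -0.2539, 0.0818]
tool_rot: [-0.0, 0.018, 1.0, 0.001]
wrist_force: [0.3, -0.2, -0.8]
opening: 0.0452
gripper_force: 51.3
```

arm_command:
  increments:
    - [[0, 0, -0.2], [0, 0, 0]]
    - [[0, 0, -0.4], [0, 0, 0]]
    - [[0, 0, -0.6], [0, 0, 0]]
    - [[0, 0, -0.8], [0, 0, 0]]
    - [[0, 0, -0.98], [0, 0, 0]]
    - [[0, 0, -0.98], [0, 0, 0]]
    - [[0, 0, -0.98], [0, 0, 0]]
    - [[0, 0, -0.98], [0, 0, 0]]
    - [[0, 0, -0.98], [0, 0, 0]]
    - [[0, 0, -0.98], [0, 0, 0]]

```text
time_s: 69.2
position: [0.4498, -0.254, 0.1782]
tool_rot: [-0.0, 0.018, 1.0, 0.001]
wrist_force: [0.9, 1.5, -1.6]
opening: 0.0453
gripper_force: 51.3
```

```bash
python3 - <<'E'
from h import *
s=arm.read_state(); print(s["time_s"],s["position"],s["opening"],s["gripper_force"])
route([((.43,-.08,.30),RP(0)),((.44,.09,.30),RP(3)),(PO(-.052,-.085,.24),RO(0)),(PO(-.052,-.085,.196),RO(0))])
E
```

```text
69.2 [ 0.44977736 -0.25397256  0.17817898] 0.04533167493280415 51.29996716976166
shift [0.13, 0.867, -0.607] turn [0.0002, -0.0, -0.0028] rows 2.6
shift [0.114, 0.869, -0.608] turn [0.0002, -0.0, -0.0028] rows 2.6
shift [-0.05, 0.85, 0.0] turn [0.0, 0.0, -0.0042] rows 2.0
shift [-0.072, 0.848, 0.0] turn [0.0, 0.0, -0.0042] rows 2.0
shift [-0.795, 0.203, 0.3] turn [0.0, 0.0, -0.0028] rows 2.1
shift [-0.798, 0.189, 0.3] turn [0.0, 0.0, -0.0028] rows 2.1
shift [0.0, 0.0, 0.44] turn [0.0, 0.0, 0.0] rows 1.1
```

arm_command:
  increments:
    - [[0.03, 0.17, -0.12], [0, 0, 0]]
    - [[0.05, 0.34, -0.24], [0, 0, -0.001]]
    - [[0.08, 0.52, -0.36], [0, 0, -0.002]]
    - [[0.1, 0.7, -0.48], [0, 0, -0.0028]]
    - [[0.13, 0.867, -0.607], [0, 0, -0.0028]]
    - [[0.13, 0.867, -0.607], [0, 0, -0.0028]]
    - [[0.13, 0.867, -0.607], [0, 0, -0.0028]]
    - [[0.13, 0.867, -0.607], [0, 0, -0.0028]]
    - [[0.13, 0.867, -0.607], [0, 0, -0.0028]]
    - [[0.13, 0.867, -0.607], [0, 0, -0.0028]]

```text
time_s: 70.03
position: [0.4401, -0.1678, 0.2391]
tool_rot: [0.0, 0.009, 1.0, 0.001]
wrist_force: [-0.9, -0.4, -0.2]
opening: 0.0451
gripper_force: 51.4
```

arm_command:
  increments:
    - [[0.03, 0.17, -0.12], [0, 0, 0]]
    - [[0.05, 0.34, -0.24], [0, 0, -0.001]]
    - [[0.08, 0.52, -0.36], [0, 0, -0.002]]
    - [[0.1, 0.7, -0.48], [0, 0, -0.0028]]
    - [[0.114, 0.869, -0.608], [0, 0, -0.0028]]
    - [[0.114, 0.869, -0.608], [0, 0, -0.0028]]
    - [[0.114, 0.869, -0.608], [0, 0, -0.0028]]
    - [[0.114, 0.869, -0.608], [0, 0, -0.0028]]
    - [[0.114, 0.869, -0.608], [0, 0, -0.0028]]
    - [[0.114, 0.869, -0.608], [0, 0, -0.0028]]

```text
time_s: 70.87
position: [0.4302, -0.0809, 0.3]
tool_rot: [0.0, 0.001, 1.0, 0.001]
wrist_force: [-0.7, 0.9, -1.2]
opening: 0.0451
gripper_force: 51.5
```

arm_command:
  increments:
    - [[-0.01, 0.17, 0], [0, 0, -0.001]]
    - [[-0.02, 0.34, 0], [0, 0, -0.002]]
    - [[-0.03, 0.51, 0], [0, 0, -0.003]]
    - [[-0.04, 0.68, 0], [0, 0, -0.0042]]
    - [[-0.05, 0.85, 0], [0, 0, -0.0042]]
    - [[-0.05, 0.85, 0], [0, 0, -0.0042]]
    - [[-0.05, 0.85, 0], [0, 0, -0.0042]]
    - [[-0.05, 0.85, 0], [0, 0, -0.0042]]
    - [[-0.05, 0.85, 0], [0, 0, -0.0042]]
    - [[-0.05, 0.85, 0], [0, 0, -0.0042]]

```text
time_s: 71.7
position: [0.4355, 0.004, 0.3007]
tool_rot: [0.001, -0.012, 1.0, 0.0]
wrist_force: [0.2, -0.4, -0.9]
opening: 0.0453
gripper_force: 51.5
```

arm_command:
  increments:
    - [[-0.01, 0.17, 0], [0, 0, -0.001]]
    - [[-0.03, 0.34, 0], [0, 0, -0.002]]
    - [[-0.04, 0.51, 0], [0, 0, -0.003]]
    - [[-0.06, 0.68, 0], [0, 0, -0.0042]]
    - [[-0.072, 0.848, 0], [0, 0, -0.0042]]
    - [[-0.072, 0.848, 0], [0, 0, -0.0042]]
    - [[-0.072, 0.848, 0], [0, 0, -0.0042]]
    - [[-0.072, 0.848, 0], [0, 0, -0.0042]]
    - [[-0.072, 0.848, 0], [0, 0, -0.0042]]
    - [[-0.072, 0.848, 0], [0, 0, -0.0042]]

```text
time_s: 72.53
position: [0.4405, 0.0889, 0.3009]
tool_rot: [0.001, -0.026, 1.0, 0.0]
wrist_force: [-0.0, -0.0, -1.1]
opening: 0.045
gripper_force: 51.5
```

arm_command:
  increments:
    - [[-0.16, 0.04, 0.06], [0, 0, 0]]
    - [[-0.32, 0.08, 0.12], [0, 0, -0.001]]
    - [[-0.48, 0.12, 0.18], [0, 0, -0.002]]
    - [[-0.64, 0.16, 0.24], [0, 0, -0.0028]]
    - [[-0.795, 0.203, 0.3], [0, 0, -0.0028]]
    - [[-0.795, 0.203, 0.3], [0, 0, -0.0028]]
    - [[-0.795, 0.203, 0.3], [0, 0, -0.0028]]
    - [[-0.795, 0.203, 0.3], [0, 0, -0.0028]]
    - [[-0.795, 0.203, 0.3], [0, 0, -0.0028]]
    - [[-0.795, 0.203, 0.3], [0, 0, -0.0028]]

```text
time_s: 73.37
position: [0.5185, 0.1138, 0.2715]
tool_rot: [0.001, -0.035, 0.999, 0.0]
wrist_force: [0.4, 0.7, 0.7]
opening: 0.045
gripper_force: 51.5
```

```bash
python3 - <<'E'
from h import *
s=arm.read_state(); print(s["time_s"],s["position"],s["opening"],s["gripper_force"])
route([(PO(-.052,-.085,.24),RO(0)),(PO(-.052,-.085,.196),RO(0))])
E
```

```text
73.3667 [0.51848878 0.11383804 0.27152395] 0.045000589031890324 51.534664034843445
shift [-0.796, 0.194, 0.317] turn [0.0001, 0.0003, -0.0028] rows 2.1
shift [0.0, 0.0, 0.44] turn [0.0, 0.0, 0.0] rows 1.1
```

arm_command:
  increments:
    - [[-0.16, 0.04, 0.06], [0, 0, 0]]
    - [[-0.32, 0.08, 0.12], [0, 0, -0.001]]
    - [[-0.48, 0.12, 0.18], [0, 0, -0.002]]
    - [[-0.64, 0.16, 0.25], [0, 0, -0.0028]]
    - [[-0.796, 0.194, 0.317], [0, 0, -0.0028]]
    - [[-0.796, 0.194, 0.4], [0, 0, -0.0028]]
    - [[-0.796, 0.194, 0.5], [0, 0, -0.0028]]
    - [[-0.796, 0.194, 0.6], [0, 0, -0.0028]]
    - [[-0.796, 0.194, 0.7], [0, 0, -0.0028]]
    - [[-0.796, 0.194, 0.757], [0, 0, -0.0028]]

```text
time_s: 74.2
position: [0.5958, 0.1388, 0.194]
tool_rot: [-0.0, -0.044, 0.999, 0.0]
wrist_force: [-0.4, 0.3, -1.9]
opening: 0.045
gripper_force: 51.5
```

arm_command:
  increments:
    - [[0, 0, 0], [0, 0, 0]]
    - [[0, 0, 0], [0, 0, 0]]
    - [[0, 0, 0], [0, 0, 0]]
    - [[0, 0, 0], [0, 0, 0]]
    - [[0, 0, 0], [0, 0, 0]]
    - [[0, 0, -0.05], [0, 0, 0]]
    - [[0, 0, -0.15], [0, 0, 0]]
    - [[0, 0, -0.35], [0, 0, 0]]
    - [[0, 0, -0.6], [0, 0, 0]]
    - [[0, 0, -0.9], [0, 0, 0]]
  jaw: 1

```text
time_s: 75.03
position: [0.5963, 0.139, 0.2864]
tool_rot: [-0.0, -0.044, 0.999, 0.0]
wrist_force: [0.3, -1.2, -0.1]
opening: 0.0853
gripper_force: 0.0
```

```bash
python3 - <<'E'
from h import *
s=arm.read_state(); print(s["time_s"],s["position"],s["opening"])
c=cam("wrist"); cv2.imwrite("pics/w11.png",c["img"])
E
```

```text
75.0333 [0.5962724  0.13895284 0.28642397] 0.08528631456933583
```

View pics/w11.png

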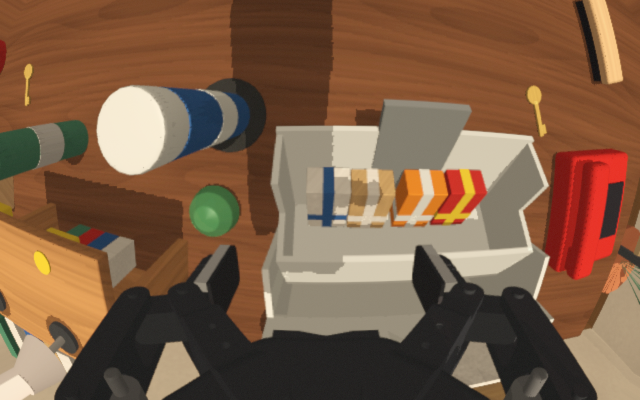

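The final view shows all four parcels side by side inside the bin: white (328,195), brown (370,197), orange (420,197) and red (462,197). The spray is on the coaster, with the paperweight and keys in place. Next I shut the bin.

```bash
cat >> h.py <<'E'
def W(t,g=0): return PO(-.185*np.sin(t)-.011-g,0,.002+.185*np.cos(t)),RO(0)
E
python3 - <<'E'
from h import *
route([(PO(-.13,0,.29),RO(0)),(PO(-.20,0,.24),RO(0)),(PO(-.20,0,.131),RO(0)),W(.8,.005),W(.6),W(.4),W(.2),W(0.02),W(-.02)])
print([np.round(W(t)[0],4).tolist() for t in (.2,0.02,-.02)])
E
```

```text
shift [0.8, 0.848, 0.028] turn [0.0001, 0.0015, 0.0001] rows 2.8
shift [0.7, 0.0, 0.5] turn [0.0, 0.0, 0.0] rows 2.1
shift [0.0, 0.0, 0.545] turn [0.0, 0.0, 0.0] rows 1.3
shift [0.0, 0.0, 0.545] turn [0.0, 0.0, 0.0] rows 1.3
shift [-0.513, -0.0, 0.001] turn [0.0, 0.0, 0.0] rows 1.2
shift [-0.333, -0.0, -0.238] turn [0.0, 0.0, 0.0] rows 1.0
shift [-0.324, 0.0, -0.177] turn [0.0, 0.0, 0.0] rows 0.9
shift [-0.353, -0.0, -0.109] turn [0.0, 0.0, 0.0] rows 0.9
shift [-0.331, -0.0, -0.037] turn [0.0, 0.0, 0.0] rows 0.8
shift [-0.074, 0.0, 0.0] turn [0.0, 0.0, 0.0] rows 0.2
[[0.5934, 0.2238, 0.1833], [0.6264, 0.2267, 0.187], [0.6337, 0.2274, 0.187]]
```

arm_command:
  increments:
    - [[0.1, 0.1, 0], [0, 0, 0]]
    - [[0.25, 0.27, 0], [0, 0, 0]]
    - [[0.4, 0.44, 0], [0, 0, 0]]
    - [[0.6, 0.62, 0.01], [0, 0, 0]]
    - [[0.8, 0.848, 0.02], [0, 0, 0]]
    - [[0.8, 0.848, 0.028], [0, 0.0015, 0]]
    - [[0.8, 0.848, 0.028], [0, 0.0015, 0]]
    - [[0.8, 0.848, 0.028], [0, 0.0015, 0]]
    - [[0.8, 0.848, 0.028], [0, 0.0015, 0]]
    - [[0.8, 0.848, 0.028], [0, 0.0015, 0]]
  jaw: -1

```text
time_s: 75.92
position: [0.5105, 0.2159, 0.2827]
tool_rot: [-0.004, -0.043, 0.999, 0.0]
wrist_force: [-0.6, -0.4, 0.9]
opening: 0.0001
gripper_force: 0.0
```

arm_command:
  increments:
    - [[0.2, 0, 0], [0, 0, 0]]
    - [[0.4, 0, 0.1], [0, 0, 0]]
    - [[0.55, 0, 0.2], [0, 0, 0]]
    - [[0.7, 0, 0.3], [0, 0, 0]]
    - [[0.7, 0, 0.5], [0, 0, 0]]
    - [[0.7, 0, 0.65], [0, 0, 0]]
    - [[0.7, 0, 0.8], [0, 0, 0]]
    - [[0.7, 0, 1.0], [0, 0, 0]]
    - [[0.7, 0, 1.0], [0, 0, 0]]
    - [[0.7, 0, 1.0], [0, 0, 0]]

```text
time_s: 76.75
position: [0.439, 0.2098, 0.1828]
tool_rot: [-0.005, -0.043, 0.999, -0.0]
wrist_force: [-0.0, 0.2, -0.4]
opening: 0.0001
gripper_force: 0.0
```

arm_command:
  increments:
    - [[0, 0, 0.15], [0, 0, 0]]
    - [[0, 0, 0.3], [0, 0, 0]]
    - [[0, 0, 0.45], [0, 0, 0]]
    - [[0, 0, 0.59], [0, 0, 0]]
    - [[0, 0, 0.59], [0, 0, 0]]
    - [[-0.1, 0, 0.59], [0, 0, 0]]
    - [[-0.2, 0, 0.59], [0, 0, 0]]
    - [[-0.3, 0, 0.59], [0, 0, 0]]
    - [[-0.4, 0, 0.59], [0, 0, 0]]
    - [[-0.513, 0, 0.59], [0, 0, 0]]

```text
time_s: 77.58
position: [0.492, 0.2151, 0.1247]
tool_rot: [-0.003, -0.044, 0.999, 0.0]
wrist_force: [-0.3, -0.9, -0.2]
opening: 0.0
gripper_force: 0.0
```

arm_command:
  increments:
    - [[-0.04, 0, -0.03], [0, 0, 0]]
    - [[-0.08, 0, -0.06], [0, 0, 0]]
    - [[-0.12, 0, -0.09], [0, 0, 0]]
    - [[-0.16, 0, -0.12], [0, 0, 0]]
    - [[-0.2, 0, -0.15], [0, 0, 0]]
    - [[-0.24, 0, -0.18], [0, 0, 0]]
    - [[-0.28, 0, -0.21], [0, 0, 0]]
    - [[-0.333, 0, -0.238], [0, 0, 0]]
    - [[-0.333, 0, -0.238], [0, 0, 0]]
    - [[-0.333, 0, -0.238], [0, 0, 0]]

```text
time_s: 78.42
position: [0.5233, 0.2179, 0.1484]
tool_rot: [-0.004, -0.044, 0.999, 0.0]
wrist_force: [-5.5, -0.3, 9.1]
opening: 0.0001
gripper_force: 0.5
```

arm_command:
  increments:
    - [[-0.04, 0, -0.02], [0, 0, 0]]
    - [[-0.08, 0, -0.04], [0, 0, 0]]
    - [[-0.12, 0, -0.07], [0, 0, 0]]
    - [[-0.16, 0, -0.09], [0, 0, 0]]
    - [[-0.2, 0, -0.11], [0, 0, 0]]
    - [[-0.24, 0, -0.13], [0, 0, 0]]
    - [[-0.28, 0, -0.15], [0, 0, 0]]
    - [[-0.324, 0, -0.177], [0, 0, 0]]
    - [[-0.324, 0, -0.177], [0, 0, 0]]
    - [[-0.324, 0, -0.177], [0, 0, 0]]

```text
time_s: 79.25
position: [0.5566, 0.2208, 0.1672]
tool_rot: [-0.003, -0.044, 0.999, 0.0]
wrist_force: [-6.3, -1.4, 17.6]
opening: -0.0002
gripper_force: 2.1
```

arm_command:
  increments:
    - [[-0.04, 0, -0.01], [0, 0, 0]]
    - [[-0.08, 0, -0.02], [0, 0, 0]]
    - [[-0.13, 0, -0.04], [0, 0, 0]]
    - [[-0.17, 0, -0.05], [0, 0, 0]]
    - [[-0.22, 0, -0.07], [0, 0, 0]]
    - [[-0.26, 0, -0.08], [0, 0, 0]]
    - [[-0.31, 0, -0.1], [0, 0, 0]]
    - [[-0.353, 0, -0.109], [0, 0, 0]]
    - [[-0.353, 0, -0.109], [0, 0, 0]]
    - [[-0.353, 0, -0.109], [0, 0, 0]]

```text
time_s: 80.08
position: [0.5922, 0.2239, 0.1762]
tool_rot: [-0.003, -0.044, 0.999, 0.0]
wrist_force: [-0.1, -0.9, 6.9]
opening: -0.0001
gripper_force: 0.0
```

arm_command:
  increments:
    - [[-0.04, 0, -0.005], [0, 0, 0]]
    - [[-0.08, 0, -0.01], [0, 0, 0]]
    - [[-0.12, 0, -0.015], [0, 0, 0]]
    - [[-0.16, 0, -0.02], [0, 0, 0]]
    - [[-0.2, 0, -0.025], [0, 0, 0]]
    - [[-0.24, 0, -0.03], [0, 0, 0]]
    - [[-0.28, 0, -0.035], [0, 0, 0]]
    - [[-0.31, 0, -0.037], [0, 0, 0]]
    - [[-0.331, 0, -0.037], [0, 0, 0]]
    - [[-0.331, 0, -0.037], [0, 0, 0]]

```text
time_s: 80.92
position: [0.6255, 0.2268, 0.1798]
tool_rot: [-0.003, -0.044, 0.999, 0.0]
wrist_force: [2.1, 0.9, 7.7]
opening: 0.0002
gripper_force: 0.0
```

arm_command:
  increments:
    - [[0, 0, -0.02], [0, 0, 0]]
    - [[0, 0, -0.04], [0, 0, 0]]
    - [[0, 0, -0.06], [0, 0, 0]]
    - [[0, 0, -0.08], [0, 0, 0]]
    - [[0, 0, -0.1], [0, 0, 0]]
    - [[0, 0, -0.1], [0, 0, 0]]
    - [[0, 0, -0.1], [0, 0, 0]]
    - [[0, 0, -0.1], [0, 0, 0]]
    - [[0, 0, -0.1], [0, 0, 0]]
    - [[0, 0, -0.1], [0, 0, 0]]

```text
time_s: 81.75
position: [0.6239, 0.2265, 0.1886]
tool_rot: [-0.004, -0.044, 0.999, 0.0]
wrist_force: [-1.0, 0.1, 0.9]
opening: 0.0001
gripper_force: 0.0
```

```bash
python3 - <<'E'
from h import *
s=arm.read_state(); print(s["time_s"],s["position"],s["wrist_force"])
c=cam("top"); s2=cam("side"); np.savez("shut.npz",t=c["img"],s=s2["img"])
# grey tab in side view: expected shut top edge
print(proj(s2,[PO(.004,-.04,.197),PO(.004,.04,.197),PO(0,.145,.150),PO(0,-.145,.150)]).round(1).tolist())
print(proj(c,[PO(.004,-.129,.162),PO(.004,.129,.162),PO(0.004,-.04,.197),PO(0.004,.04,.197)]).round(1).tolist())
for px in [(286,150),(262,150),(250,150)]: pass
# white rim of bin right of tab in top view: columns 258..275, print last bright row
h=c["img"].astype(int); 
for u in (165,172,180,188,262,268,274): 
    col=h[120:225,u].min(1); r=np.where(col>150)[0]; print(u,120+r.max() if len(r) else None,end="; ")
E
```

```text
81.75 [0.62391032 0.22654864 0.18859665] [-0.99949703  0.10623919  0.88649766]
[[268.9, 222.5], [262.3, 245.9], [256.1, 299.7], [278.9, 211.8]]
[[272.8, 163.7], [171.5, 174.4], [235.2, 165.1], [202.8, 168.5]]
165 None; 172 None; 180 None; 188 None; 262 169; 268 168; 274 167;
```

arm_command:
  increments:
    - [[-0.02, 0, 0], [0, 0, 0]]
    - [[-0.04, 0, 0], [0, 0, 0]]
    - [[-0.05, 0, 0], [0, 0, 0]]
    - [[-0.06, 0, 0], [0, 0, 0]]
    - [[-0.06, 0, 0], [0, 0, 0]]
    - [[-0.06, 0, 0], [0, 0, 0]]
    - [[-0.06, 0, 0], [0, 0, 0]]
    - [[-0.06, 0, 0], [0, 0, 0]]
    - [[-0.06, 0, 0], [0, 0, 0]]
    - [[-0.06, 0, 0], [0, 0, 0]]

```text
time_s: 82.68
position: [0.6299, 0.2271, 0.1887]
tool_rot: [-0.004, -0.044, 0.999, 0.0]
wrist_force: [-1.0, 0.4, -0.0]
opening: -0.0001
gripper_force: 0.0
```

arm_command:
  increments:
    - [[-0.01, 0, 0], [0, 0, 0]]
    - [[-0.02, 0, 0], [0, 0, 0]]
    - [[-0.03, 0, 0], [0, 0, 0]]
    - [[-0.04, 0, 0], [0, 0, 0]]
    - [[-0.04, 0, 0], [0, 0, 0]]
    - [[-0.04, 0, 0], [0, 0, 0]]
    - [[-0.04, 0, 0], [0, 0, 0]]
    - [[-0.04, 0, 0], [0, 0, 0]]
    - [[-0.04, 0, 0], [0, 0, 0]]
    - [[-0.04, 0, 0], [0, 0, 0]]

```text
time_s: 83.52
position: [0.6315, 0.2273, 0.1887]
tool_rot: [-0.006, -0.044, 0.999, -0.0]
wrist_force: [-11.7, -1.2, 7.9]
opening: -0.0002
gripper_force: 6.3
```

arm_command:
  increments:
    - [[-0.01, 0, 0], [0, 0, 0]]
    - [[-0.02, 0, 0], [0, 0, 0]]
    - [[-0.02, 0, 0], [0, 0, 0]]
    - [[0.05, 0, 0], [0, 0, 0]]
    - [[0.15, 0, 0], [0, 0, 0]]
    - [[0.3, 0, 0], [0, 0, 0]]
    - [[0.5, 0, 0], [0, 0, 0]]
    - [[0.7, 0, -0.1], [0, 0, 0]]
    - [[0.85, 0, -0.3], [0, 0, 0]]
    - [[1.0, 0, -0.5], [0, 0, 0]]

```text
time_s: 84.35
position: [0.5334, 0.2185, 0.2395]
tool_rot: [-0.005, -0.044, 0.999, -0.0]
wrist_force: [0.1, 0.8, 0.2]
opening: 0.0001
gripper_force: 0.0
```

arm_command:
  increments:
    - [[0.2, -0.1, -0.1], [0, 0, 0]]
    - [[0.4, -0.2, -0.2], [0, 0, 0]]
    - [[0.6, -0.3, -0.3], [0, 0, 0]]
    - [[0.8, -0.4, -0.4], [0, 0, 0]]
    - [[1.0, -0.5, -0.5], [0, 0, 0]]
    - [[1.0, -0.5, -0.5], [0, 0, 0]]
    - [[1.0, -0.5, -0.5], [0, 0, 0]]
    - [[1.0, -0.5, -0.5], [0, 0, 0]]
    - [[1.0, -0.5, -0.5], [0, 0, 0]]
    - [[1.0, -0.5, -0.5], [0, 0, 0]]

```text
time_s: 85.18
position: [0.4403, 0.1604, 0.2896]
tool_rot: [-0.004, -0.044, 0.999, 0.0]
wrist_force: [-0.4, -0.7, -0.3]
opening: 0.0003
gripper_force: 0.0
```

```bash
python3 - <<'E'
from h import *
s=arm.read_state(); print(s["time_s"],s["position"],s["wrist_force"])
def tab(im,box):
    l=cv2.cvtColor(im,cv2.COLOR_BGR2GRAY); x0,y0,x1,y1=box; sub=l[y0:y1,x0:x1]; return sub
for n,box in dict(top=(150,140,290,195),side=(245,200,295,350)).items():
    a=cv2.imread(f"pics/{n}0.png"); b=cam(n)["img"]
    A,B=tab(a,box).astype(np.float32),tab(b,box).astype(np.float32)
    print(n,"shift",cv2.phaseCorrelate(A,B),"mean absdiff",np.abs(A-B).mean())
c=cam("top"); hsv=cv2.cvtColor(c["img"],cv2.COLOR_BGR2HSV)
for n,p in dict(spray=(.5422,.0043,.231),thermos=(.5774,-.2781,.225)).items():
    u,v=proj(c,p)[0].astype(int); k=blob((hsv[...,2]>150)&(hsv[...,1]<45),(u-25,v-25,u+25,v+25))[0]; e,r=cv2.minEnclosingCircle(k); print(n,e,r,cast(c,e,p[2]).round(4))
k=blob((hsv[...,0]>45)&(hsv[...,0]<85)&(hsv[...,1]>90),(300,148,334,184),3)[0]; print("pw",cv2.minEnclosingCircle(k))
E
```

```text
85.1833 [0.4402909  0.16041791 0.28964036] [-0.41767738 -0.69700342 -0.25271666]
top shift ((0.10061507365709588, 0.046862322819990254), 0.807049877996798) mean absdiff 5.4742856
side shift ((0.03005344813495725, -0.009351839675318274), 0.7942759002685547) mean absdiff 5.5728
spray (310.6298828125, 206.8463134765625) 13.860742568969727 [[0.5397 0.0043 0.231 ]]
thermos (428.72222900390625, 188.61111450195312) 12.101771354675293 [[ 0.5784 -0.277   0.225 ]]
pw ((316.4114074707031, 165.4746856689453), 11.482148170471191)
```

```bash
python3 -c "
from bench import arm; print(arm.job_done())"
```

```text
the job is handed in; nothing more can be done
None
```

I handed the job in at about 85 s; no verdict came back, but by my own images and force readings every step was met: spray upright on the coaster, left switch pushed home, all four parcels in the bin before I shut it, bin shut, thermos and paperweight where they started, keys untouched.

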